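# Zero the coil tester with the reference rod

### The arm

A 7-joint arm with a two-finger parallel gripper is mounted at the origin on the work surface. World frame = base frame: x ahead of the robot, y to its left, z up, the work surface at z = 0. Lengths are in mm, angles in degrees, forces in N, time in s.
With the tool pointing down it reaches from about 400 to 875 mm from the base axis. Payload 4.4 kg.
Tool frame: the origin (TCP) lies midway between the tips of the shut fingers; the grasp point (between the pads) lies 19 mm behind it; z points along the fingers, y is the direction in which the jaws open and shut (so a half turn about z gives the same grasp; the last joint's range is limited). The gripper opens to 85 mm and grips with 20 to 120 N. Pads are 22 mm wide; open, the fingers measure 114 mm over their backs; the gripper's body (76 mm by 85 mm) begins 54 mm behind the grasp point. The pads swing forward as they close: fully open they stand 13 mm farther back than shut.
Start: joints at [66.589, 36.005, 2.206, 86.941, -1.547, 57.084, -1.146], TCP at [218.509, -612.186, 231.313] pointing down, gripper open.
Joint ranges: [-175.42, 175.42], [-21.48, 121.26], [-71.46, 75.88], [10.55, 141.38], [-63.04, 243.04], [13.31, 113.54], [-168.57, 168.57]. Speed limits (degrees/s): [147.25, 147.25, 180, 180, 180, 180, 180].

### API

Orientations are given as [roll, pitch, yaw] about the fixed x, y, z axes, in that order (R = Rz(yaw) Ry(pitch) Rx(roll)).
In Python, from rig import arm, vision, order gives the robot as it stands.
- The arm moves only by the shell command python3 -m crank 'ROWS'. ROWS is JSON, a list of rows, each an object of numbers: "dx", "dy", "dz": the shift along the tool's x, y, z in m; "wx", "wy", "wz": the turn, a rotation vector about the tool's x, y, z in rad; "jaw": the gripper's target within -1 to 1 (fully open at 1, half-way at 0, shut at -1). In form: [{"dx": .., "dy": .., "dz": .., "wx": .., "wy": .., "wz": .., "jaw": ..}, ...]. A call has 1 to 20 rows; each row shifts and turns the commanded pose from where the row before left it, along the tool's axes as they then stand; what a row does not reach is not made up. A row lasts 1/8 s, in which the tool goes at most 62.5 mm and 10.7 degrees, less where a joint would pass 70% of its speed; a pose out of reach is approached as far as the arm can. A call with a gripper value outside its range is refused whole. The fingers move at their own pace and stop on an object; the grip force is fixed at half the most. Time passes only in rows, so rows that do not move let the fingers close. It gives the time, the measured TCP pose, the force and the opening at its end, in the units of the state.
- arm.get_state(): the state, without advancing time (a new reading comes with each control period).
- vision.read_camera(name): name is "scene" or "top" or "wrist"; returns (picture, depth): 480x640x3 uint8, red, green, blue; 480x640 float32, mm along the optical axis (not along the pixel's ray), 0 where there is no reading.
- vision.camera_info(name): a dict with "fx", "fy", "cx", "cy" (pixels), "T" (4x4, takes a point from camera to world coordinates); the wrist camera has in their place "mount" (4x4, takes a point from camera to tool coordinates, whose origin is the TCP and whose axes are the flange's). Camera axes: x right, y down, z forward; pixel columns grow to the right and rows downward; lengths in mm; the calibration is good to about 2 mm. A picture is of the moment at which its call begins: read the wrist's pose just before it. camera_info takes no time and is no camera call.
- order.job_done(): hands the job in, once; it reports no verdict.
The state is a dict: "time": time; "qpos": joint angles; "joint_velocities": joint speeds; "tau": joint torques, N m; "position": TCP position; "eef_rot": TCP orientation; "wrist_force": force on the tool from outside, world axes, zero at the start; "moment": the same for the moment, N m; "grip_width": opening from 0.0 (shut) to 1.0 (fully open).
Only numpy, scipy, OpenCV 4.12 (cv2) and the standard library are available. Lean on these libraries where they do the work, as an engineer would, in place of code of your own. Each camera call takes 0.05 s, during which the arm holds its last target.

### The job

Get the small metal tester ready for its zero reading: with the pry blade (not with the gripper itself) lever up the tester's hinged cover and tip it over until it falls back fully open, and lay the blade down flat on the bench. Then take the reference rod, the one with the square grip, out of the rack and lower it upright into the tester's bore, never touching the tester with it, until the groove on its stem is level with the mouth of the bore. Finish while still holding the rod there, still, upright and in the middle of the bore; leave the other rods and everything else on the bench where they are.

Things in the scene. Friction and masses are not known exactly. Their poses are not given: they have to be found in the camera images.
- tester: Grey box-shaped metal tester fixed to the bench. Origin: on the bench directly below the bore's axis; z up; -x is its front (the side with the pry gap), +x the hinge side. Main block x -32 to 42 mm, y -35 to 35 mm, top at z 80 mm (74 mm behind x = 32). In front of it a lower ledge, x -48 to -32 mm, top at z 66 mm: the shut cover overhangs this ledge, leaving a pry gap 14 mm high, 16 mm deep and open at the front and both sides.
- tester_mouth (a point): Centre of the mouth of the tester's round bore, in its top face 80 mm above the bench. The bore is vertical, 28 mm in diameter and 75 mm deep; hidden under the shut cover. Axes as the tester's.
- cover_plate (a joint): Angle of the tester's steel cover, rad: 0 shut (level), 1.57 upright, 2.5 at the stop, lying back behind the hinge. Light (about 45 g), little friction: it falls shut from below about 1.3 and falls open to 2.5 from beyond about 1.85.
- cover_hinge (a point): Point on the cover's hinge axis, at its middle: 34 mm to the +x side of the bore's axis and 82 mm above the bench. The axis runs along the tester's y.
- cover_lip (a point): Middle of the cover's free edge (half way through its thickness), 82 mm from the hinge axis; shut, it is 48 mm in front of the bore's axis. The cover is a flat steel plate 4 mm thick and 68 mm wide, with no handle; shut, its underside is at 80 mm.
- pry_blade: Flat pry tool lying loose on the bench, about 90 g (+-25%), 190 mm long. Origin: under the middle of its wooden handle; x along the tool towards the blade tip, z up. Handle 100 mm long (x -50 to 50), 18 mm wide (y), 26 mm high. Steel blade 16 mm wide, 3 mm thick, level with the handle's underside (z 0 to 3 mm), x 50 to 140 mm.
- blade_tip (a point): Middle of the blade's end edge: 140 mm ahead of the pry blade's origin, 1.5 mm above its underside. Axes as the pry blade's.
- rack: Dark wooden rod rack fixed to the bench: a shelf 50 mm (x) by 190 mm (y), top at z 130 mm, 10 mm thick, on two end legs. Origin on the bench under its middle. Three 16 mm holes at y = -60, 0 and 60 mm, from which the three rods hang, in any order, by their grips.
- reference_rod: The rod to use, about 110 g (+-25%): upright brass stem 10 mm in diameter, with a black square grip 22 x 22 mm wide and 45 mm high above it. Origin: centre of the stem's lower end; z up along the rod, x and y along the grip's sides. Stem z 0 to 110 mm, grip z 110 to 155 mm. It hangs in one of the rack's holes with the grip's underside on the shelf; its sides are parallel to the rack's.
- rod_tip (a point): Lower end of the reference rod's stem, at its centre (same point as its origin).
- rod_groove (a point): Centre of the dark groove around the reference rod's stem, 50 mm above its lower end.
- ball_rod: Bystander: a like rod with a round ball grip (30 mm), top about 148 mm above its lower end. Hangs in the rack; leave alone.
- tee_rod: Bystander: a like rod with a T-bar grip (40 mm bar along its y), top 145 mm above its lower end. Hangs in the rack; leave alone.
- calculator: Bystander: pocket calculator 75 x 130 x 13 mm lying on the bench, origin under its middle.
- marker: Bystander: marker pen 125 x 15 x 15 mm lying along its x, origin under its middle.
- pliers: Bystander: pliers about 155 mm long and 11 mm high lying along their x, jaws to +x, origin under the pivot.
- tin: Bystander: closed tin 76 mm in diameter, 85 mm high, origin under its middle.
- weight: Bystander: brass weight, a cylinder 32 mm in diameter, 35 mm high, origin under its middle.
Things that resemble listed ones, but are neither listed nor needed, are in the scene too. What is shaped like the rack but blue, purple or white is not meant.

How it is judged (in metres and radians):
On the way, in this order (a step that is already met when the one before it is completed fails the run):
1. the cover has been levered over past upright and lies back open (value of joint cover_plate above 1.9 rad), for 0.2 s.
2. the pry blade lies flat on the bench, let go, with the cover open (height (world z) of pry_blade between -0.005 and 0.008 m and angle between pry_blade's own z axis and vertical below 0.1 rad and contact force between the fingers and pry_blade below 0.1 N and linear speed of pry_blade below 0.02 m/s and value of joint cover_plate above 1.9 rad), for 0.2 s.
3. the reference rod is lifted clear out of the rack, held in the gripper (z of rod_tip in the frame of rack above 0.125 m and contact force between the fingers and reference_rod above 1 N), for 0.1 s.
At the end, for the whole second after the job is handed in: Still held at the end: reference rod in the bore, groove within 10 mm of the mouth height, tip and groove within 5 mm of the axis, tilt under 0.07 rad, still, not touching the tester. Cover beyond 1.9 rad, blade flat on the bench and let go, no bystander moved 20 mm (all of step 2 and z of rod_groove in the frame of tester_mouth between -0.01 and 0.01 m and horizontal distance between each of rod_tip, rod_groove and tester_mouth below 0.005 m and angle between reference_rod's own z axis and vertical below 0.07 rad and linear speed of reference_rod below 0.01 m/s and contact force between the fingers and reference_rod above 1 N and contact force between reference_rod and tester below 0.05 N and distance of each of ball_rod, tee_rod, calculator, marker, pliers, tin, weight from where it was at the start of the episode below 0.02 m); the arm keeps its last pose, push and grip.
It fails at once if the gripper or arm touches the cover itself (contact force between any of the fingers, the arm and cover_plate above 0.5 N).
It fails at once if the reference rod touches the tester or its cover (contact force between reference_rod and tester above 0.3 N).
It fails at once if another rod or a bystander is pushed more than 30 mm (distance of any of ball_rod, tee_rod, calculator, marker, pliers, tin, weight from where it was at the start of the episode above 0.03 m).
It also fails if it takes over 67 s, if anything falls off the work surface, if the arm or the gripper's body presses on something with over 40 N, if the wrist force passes 120 N, or if a joint passes its speed limit or range.

## Working session

There is one attempt and no reset: what is moved stays moved. The work goes in short steps, Python scripts to look and compute and a shell command to move; the robot and the scene stay as the last step left them, time stands still between calls to the robot, and variables do not carry over. Pictures are saved under pics/ and viewed, and the job is handed in when it is done.

```bash
ls -la; mkdir -p pics; cat > h.py <<'E'
import numpy as np, cv2, json
from rig import arm, vision, order
def save(n,img): cv2.imwrite('pics/'+n+'.png',cv2.cvtColor(img,cv2.COLOR_RGB2BGR))
E
python3 - <<'E'
from h import *
s=arm.get_state(); print(s)
for n in ['scene','top','wrist']:
    p,d=vision.read_camera(n); save(n+'0',p); np.save('pics/'+n+'0.npy',d); i=vision.camera_info(n); print(n,i)
E
```

```text
total 12
drwxr-xr-x  3 agent agent 4096 Dec  6 11:53 .
drwxr-xr-x 23 root  root  4096 Dec  6 11:53 ..
drwxr-xr-x  2 agent agent 4096 Dec  6 11:53 pics
{'time': 0.0, 'qpos': array([66.59023487, 36.05832574,  2.20184243, 86.99663164, -1.54943354,
       57.08274745, -1.1461262 ]), 'joint_velocities': array([ 0.04328657,  0.01528333,  0.05207461, -0.00126552, -0.02600856,
       -0.07158124, -0.00018444]), 'tau': array([-1.11308313e-03, -5.63417494e+01,  1.22602981e+00, -1.93451500e+01,
        1.09286790e-02,  1.05586799e-02,  2.32461815e-06]), 'position': array([ 218.30382367, -611.58162395,  230.39198428]), 'eef_rot': array([-1.79891914e+02, -1.06849812e-03,  1.96387286e+01]), 'wrist_force': array([-0.00506304,  0.15998883, -0.68221851]), 'moment': array([0.04810833, 0.01555281, 0.00327711]), 'grip_width': 1.004045042640294}
scene {'fx': 612.9037506180882, 'fy': 612.9037506180882, 'cx': 325.0733524922856, 'cy': 238.36583064309468, 'T': array([[-4.52385911e-01,  7.55126674e-01, -4.74479392e-01,
         1.16220835e+03],
       [ 8.91809823e-01,  3.85852890e-01, -2.36204967e-01,
      
[... 404 characters left out ...]
208e-01, -2.55002231e-02,  1.10279973e-03,
         1.73900294e+01],
       [ 3.68806716e-03, -1.87064663e-01, -9.82340679e-01,
         1.27010239e+03],
       [ 0.00000000e+00,  0.00000000e+00,  0.00000000e+00,
         1.00000000e+00]])}
wrist {'fx': 392.1626447747462, 'fy': 392.1626447747462, 'cx': 318.91114919705615, 'cy': 237.20383646069095, 'mount': array([[ 2.73421828e-04, -9.56307180e-01, -2.92363647e-01,
         7.49034242e+01],
       [ 9.99998792e-01, -1.85955986e-04,  1.54346324e-03,
        -5.60127211e-01],
       [-1.53039175e-03, -2.92363716e-01,  9.56305974e-01,
        -1.43700712e+02],
       [ 0.00000000e+00,  0.00000000e+00,  0.00000000e+00,
         1.00000000e+00]])}
```

View pics/scene0.png

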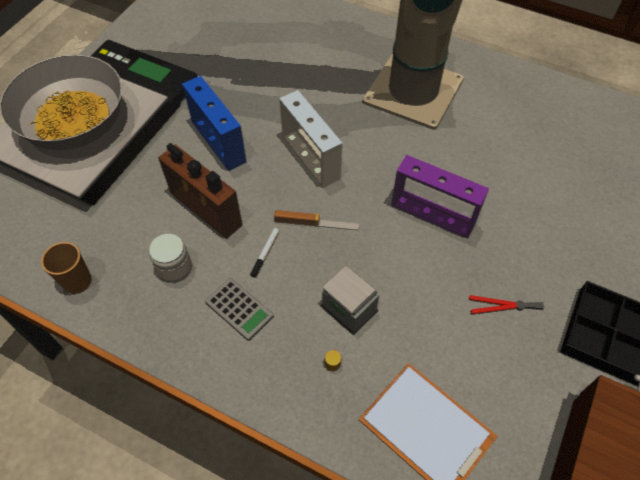

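View pics/top0.png

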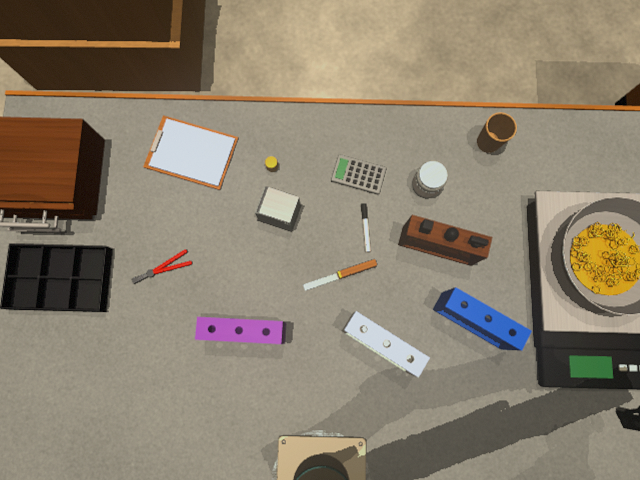

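View pics/wrist0.png

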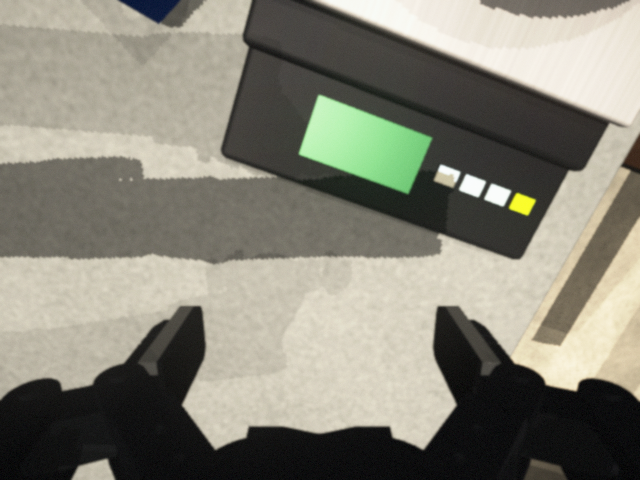

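```bash
python3 - <<'E'
from h import *
t=cv2.imread('pics/top0.png'); s=cv2.imread('pics/scene0.png')
def c(im,x,y,w,h): return cv2.resize(im[y:y+h,x:x+w],(400,300),interpolation=cv2.INTER_CUBIC)
a=np.vstack([np.hstack([c(t,240,175,80,60),c(t,395,200,100,75)]),np.hstack([c(s,310,260,80,60),c(s,150,135,100,75)])])
cv2.imwrite('pics/crop0.png',a)
E
```

```text
(no output)
```

View pics/crop0.png

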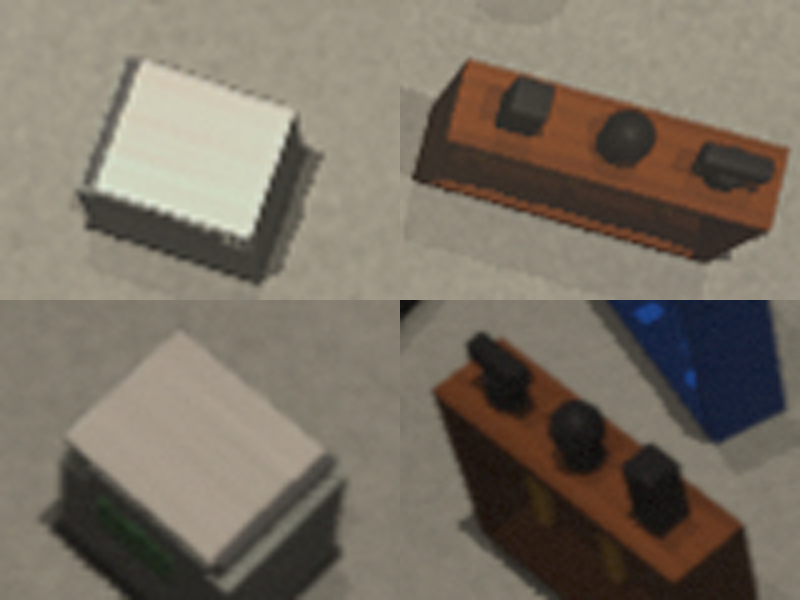

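Scene: the rack to use is the brown one (top 445,240; look-alikes are blue (482,318), white (386,343) and purple (240,330)). The square grip is at top (420,227), with the ball (452,235) and tee (480,241) beside it. The pry blade is at (340,275); the marker (366,228) could be mistaken for it. The tester is at (280,208), with the lower hinge strip on its left (+y) and its front facing right (-y). The crops confirm these choices, so I measure next.

```bash
cat >> h.py <<'E'
def ray(info,uv,z,T=None):
    T=info['T'] if T is None else T
    uv=np.atleast_2d(np.asarray(uv,float))
    d=np.c_[(uv[:,0]-info['cx'])/info['fx'],(uv[:,1]-info['cy'])/info['fy'],np.ones(len(uv))]@T[:3,:3].T
    o=T[:3,3]; return o+d*((z-o[2])/d[:,2])[:,None]
def proj(info,P,T=None):
    T=info['T'] if T is None else T
    P=np.atleast_2d(P); c=(P-T[:3,3])@T[:3,:3]
    return np.c_[c[:,0]/c[:,2]*info['fx']+info['cx'],c[:,1]/c[:,2]*info['fy']+info['cy']]
def wristT(s):
    from scipy.spatial.transform import Rotation as R
    W=np.eye(4); W[:3,:3]=R.from_euler('xyz',s['eef_rot'],degrees=True).as_matrix(); W[:3,3]=s['position']
    return W@vision.camera_info('wrist')['mount']
def big(m,roi):
    x,y,w,h=roi; mm=np.zeros_like(m); mm[y:y+h,x:x+w]=m[y:y+h,x:x+w]
    c,_=cv2.findContours(mm,cv2.RETR_EXTERNAL,cv2.CHAIN_APPROX_NONE); return max(c,key=cv2.contourArea)
E
python3 - <<'E'
from h import *
np.set_printoptions(precision=1,suppress=True)
rep={}
for n,rois in {'top':dict(cover=(245,175,70,60),rack=(395,205,100,65),handle=(330,250,55,35),blade=(295,260,50,35)),
  'scene':dict(cover=(310,260,80,60),rack=(150,140,100,110),handle=(265,200,60,30),blade=(312,210,60,30))}.items():
    im=cv2.cvtColor(cv2.imread(f'pics/{n}0.png'),cv2.COLOR_BGR2RGB); I=vision.camera_info(n)
    hsv=cv2.cvtColor(im,cv2.COLOR_RGB2HSV)
    print(n)
    for k,r in rois.items():
        H,S,V=[hsv[...,i].astype(int) for i in range(3)]
        x,y,w,h=r; 
        if k=='cover': m=(V>(175 if n=='top' else 135))
        elif k=='blade': m=(V>170)&(S<60)
        elif k=='rack': m=((H<20)&(S>120)&(V>80))
        else: m=((H<20)&(S>120)&(V>90))
        m=m.astype(np.uint8)*255
        if k=='rack': m=cv2.morphologyEx(m,cv2.MORPH_CLOSE,np.ones((9,9)))
        c=big(m,r); R=cv2.minAreaRect(c); b=cv2.boxPoints(R)
        z={'cover':84,'rack':130,'handle':26,'blade':3}[k]
        P=ray(I,b,z); e=np.linalg.norm(np.roll(P,-1,0)-P,axis=1); dd=np.roll(P,-1,0)-P
        print(k,cv2.contourArea(c),'ctr',ray(I,R[0],z)[0],'edges',e,'yaw',np.degrees(np.arctan2(dd[:,1],dd[:,0])))
E
```

```text
top
cover 817.0 ctr [641.1 119.   84. ] edges [67.2 79.3 66.9 78.5] yaw [ -15.3 -107.5  164.    72.7]
rack 2174.5 ctr [ 551.1 -273.4  130. ] edges [ 76.6 191.4  76.1 189.1] yaw [ -15.6 -104.7  162.7   75.5]
handle 231.5 ctr [500.1 -79.   26. ] edges [91.  18.  90.7 17.9] yaw [ -70.  -161.4  109.9   19.4]
blade 190.5 ctr [466.5  13.7   3. ] edges [89.3 17.8 89.1 17.7] yaw [ -69.  -159.5  110.9   21.2]
scene
cover 1174.0 ctr [643.2 117.3  84. ] edges [70.7 84.5 68.7 82.3] yaw [ 168.3   70.5  -13.3 -108.3]
rack 809.0 ctr [ 568.4 -277.4  130. ] edges [ 52.3 199.6  48.7 195.2] yaw [-178.2   74.7   -2.2 -104.5]
handle 221.0 ctr [503.5 -76.3  26. ] edges [17.  98.1 16.9 97.4] yaw [-155.2  110.4   22.6  -69.6]Traceback (most recent call last):
  File "<stdin>", line 18, in <module>
  File "h.py", line 19, in big
    c,_=cv2.findContours(mm,cv2.RETR_EXTERNAL,cv2.CHAIN_APPROX_NONE); return max(c,key=cv2.contourArea)
                                                                             ~~~^^^^^^^^^^^^^^^^^^^^^^^
ValueError: max() iterable argument is empty
```

```bash
python3 -m crank '[{"dx":0.0406,"dy":-0.0372,"jaw":1},{"dx":0.0406,"dy":-0.0372,"jaw":1},{"dx":0.0406,"dy":-0.0372,"jaw":1},{"dx":0.0406,"dy":-0.0372,"jaw":1},{"dx":0.0406,"dy":-0.0372,"jaw":1},{"dx":0.0406,"dy":-0.0372,"jaw":1},{"dx":0.0406,"dy":-0.0372,"jaw":1},{"dx":0.0406,"dy":-0.0372,"jaw":1},{"dx":0.0406,"dy":-0.0372,"jaw":1},{"dx":0.0406,"dy":-0.0372,"jaw":1},{"dx":0.0406,"dy":-0.0372,"jaw":1}]'
python3 -m crank '[{"wz":-0.159,"jaw":1},{"wz":-0.159,"jaw":1},{"wz":-0.159,"jaw":1},{"wz":-0.159,"jaw":1},{"wz":-0.159,"jaw":1},{"wz":-0.159,"jaw":1},{"wz":-0.159,"jaw":1},{"wz":-0.159,"jaw":1},{"wz":-0.159,"jaw":1},{"wz":-0.155,"jaw":1},{"jaw":1}]'
python3 - <<'E'
from h import *
s=arm.get_state(); print(s['time'],s['position'],s['eef_rot'],s['qpos'])
p,d=vision.read_camera('wrist'); save('w1',p); np.save('pics/w1.npy',d); json.dump({k:np.asarray(v).tolist() for k,v in s.items()},open('pics/w1.json','w'))
E
```

```text
0.15 [ 218.34672872 -611.73880388  230.60210966] [-1.79917181e+02  2.59501484e-03  1.96416442e+01] [66.58823213 36.04729538  2.20386726 86.98145682 -1.54501433 57.08380147
 -1.14632696]invalid input
invalid input
```

View pics/w1.png

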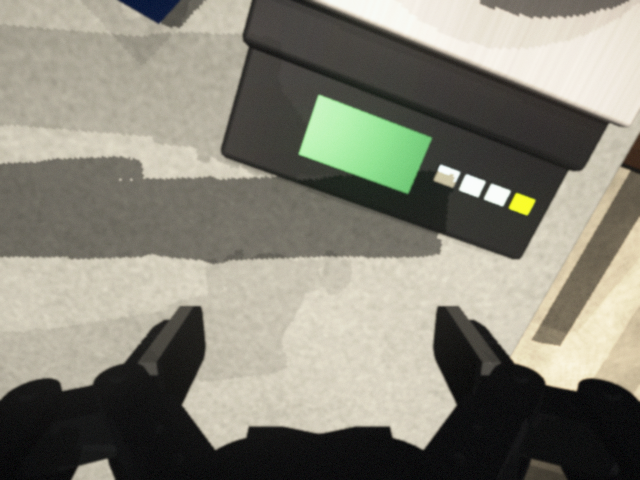

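The arm hasn't moved: the picture is the same as the start view, and each row probably needs every key.

```bash
python3 -m crank '[{"dx":0.0406,"dy":-0.0372,"dz":0,"wx":0,"wy":0,"wz":0,"jaw":1},{"dx":0.0406,"dy":-0.0372,"dz":0,"wx":0,"wy":0,"wz":0,"jaw":1},{"dx":0.0406,"dy":-0.0372,"dz":0,"wx":0,"wy":0,"wz":0,"jaw":1},{"dx":0.0406,"dy":-0.0372,"dz":0,"wx":0,"wy":0,"wz":0,"jaw":1},{"dx":0.0406,"dy":-0.0372,"dz":0,"wx":0,"wy":0,"wz":0,"jaw":1},{"dx":0.0406,"dy":-0.0372,"dz":0,"wx":0,"wy":0,"wz":0,"jaw":1},{"dx":0.0406,"dy":-0.0372,"dz":0,"wx":0,"wy":0,"wz":0,"jaw":1},{"dx":0.0406,"dy":-0.0372,"dz":0,"wx":0,"wy":0,"wz":0,"jaw":1},{"dx":0.0406,"dy":-0.0372,"dz":0,"wx":0,"wy":0,"wz":0,"jaw":1},{"dx":0.0406,"dy":-0.0372,"dz":0,"wx":0,"wy":0,"wz":0,"jaw":1},{"dx":0.0406,"dy":-0.0372,"dz":0,"wx":0,"wy":0,"wz":0,"jaw":1}]'
```

```text
time: 1.58
position: [502.3, -75.1, 231.4]
eef_rot: [180.0, -0.0, 19.6]
wrist_force: [0.0, -1.0, 0.1]
grip_width: 1.001
```

```bash
python3 -m crank '[{"dx":0,"dy":0,"dz":0,"wx":0,"wy":0,"wz":-0.159,"jaw":1},{"dx":0,"dy":0,"dz":0,"wx":0,"wy":0,"wz":-0.159,"jaw":1},{"dx":0,"dy":0,"dz":0,"wx":0,"wy":0,"wz":-0.159,"jaw":1},{"dx":0,"dy":0,"dz":0,"wx":0,"wy":0,"wz":-0.159,"jaw":1},{"dx":0,"dy":0,"dz":0,"wx":0,"wy":0,"wz":-0.159,"jaw":1},{"dx":0,"dy":0,"dz":0,"wx":0,"wy":0,"wz":-0.159,"jaw":1},{"dx":0,"dy":0,"dz":0,"wx":0,"wy":0,"wz":-0.159,"jaw":1},{"dx":0,"dy":0,"dz":0,"wx":0,"wy":0,"wz":-0.159,"jaw":1},{"dx":0,"dy":0,"dz":0,"wx":0,"wy":0,"wz":-0.159,"jaw":1},{"dx":0,"dy":0,"dz":0,"wx":0,"wy":0,"wz":-0.155,"jaw":1},{"dx":0,"dy":0,"dz":0,"wx":0,"wy":0,"wz":0,"jaw":1}]'
python3 - <<'E'
from h import *
s=arm.get_state(); print(s['time'],s['position'],s['eef_rot'],s['qpos'])
p,d=vision.read_camera('wrist'); save('w2',p); np.save('pics/w2.npy',d); json.dump({k:np.asarray(v).tolist() for k,v in s.items()},open('pics/w2.json','w'))
E
```

```text
time: 2.95
position: [501.5, -76.8, 231.2]
eef_rot: [-180.0, -0.0, 110.4]
wrist_force: [-0.3, 0.7, -0.2]
grip_width: 1.0
2.95 [501.45301387 -76.841123   231.18123861] [-1.79992914e+02 -2.53383818e-02  1.10399371e+02] [ 23.50127837  26.03467687 -25.53254221 108.90432037  14.65624216
  48.2678648   10.79305695]
```

View pics/w2.png

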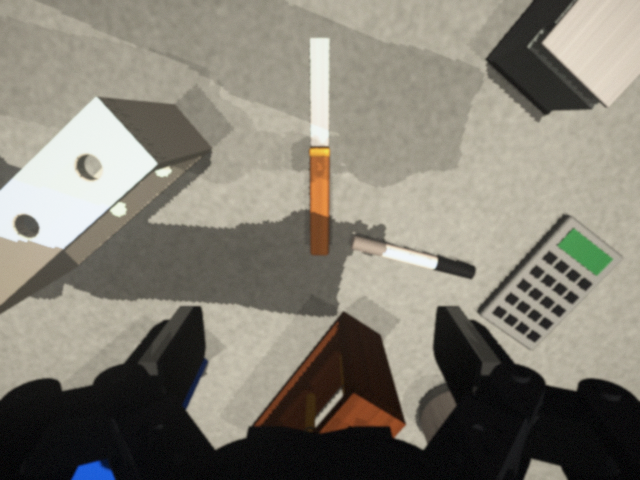

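The handle is at (319,203) and the blade at (319,95), both lined up with the tool's x axis. The marker at (355,243) is clear of where the fingers will go.

```bash
python3 - <<'E'
from h import *
np.set_printoptions(precision=1,suppress=True)
s=json.load(open('pics/w2.json')); T=wristT(s); I=vision.camera_info('wrist')
im=cv2.imread('pics/w2.png'); hsv=cv2.cvtColor(im,cv2.COLOR_BGR2HSV); H,S,V=[hsv[...,i].astype(int) for i in range(3)]
for k,m,z,r in [('handle',(H<25)&(S>110)&(V>80),26,(295,140,50,125)),('blade',(V>190)&(S<60),3,(295,25,50,125))]:
    c=big(m.astype(np.uint8)*255,r); b=cv2.minAreaRect(c); P=ray(I,cv2.boxPoints(b),z,T); dd=np.roll(P,-1,0)-P
    print(k,b,ray(I,b[0],z,T)[0],np.linalg.norm(dd,axis=1),np.degrees(np.arctan2(dd[:,1],dd[:,0])))
print(ray(I,[[319,38],[319,255]],3,T))
# tester cover
m=((V>170)&(S<70)).astype(np.uint8)*255
c=big(m,(540,0,100,110)); a=cv2.approxPolyDP(c,4,True)[:,0]; print(a, ray(I,a,84,T))
E
```

```text
handle ((319.0, 200.5), (107.0, 20.0), 90.0) [500.9 -74.1  26. ] [17.4 98.6 18.9 98.6] [  20.4  -69.2 -159.6  110. ]
blade ((316.5, 91.5), (107.0, 25.0), 90.0) [466.   13.1   3. ] [21.5 89.6 23.1 89.6] [  20.4  -69.2 -159.6  109.8]
[[ 453.    54.3    3. ]
 [ 522.  -130.8    3. ]]
[[579   0]
 [543  43]
 [607 105]
 [593 109]
 [639 109]
 [639   0]] [[609.6 121.5  84. ]
 [600.4  90.8  84. ]
 [662.6  71.7  84. ]
 [654.8  66.   84. ]
 [685.2  77.3  84. ]
 [646.4 135.2  84. ]]
```

```bash
python3 -m crank '[{"dx":0,"dy":0,"dz":0.04,"wx":0,"wy":0,"wz":0,"jaw":1},{"dx":0,"dy":0,"dz":0.05,"wx":0,"wy":0,"wz":0,"jaw":1},{"dx":0,"dy":0,"dz":0.05,"wx":0,"wy":0,"wz":0,"jaw":1},{"dx":0,"dy":0,"dz":0.05,"wx":0,"wy":0,"wz":0,"jaw":1},{"dx":0,"dy":0,"dz":0.025,"wx":0,"wy":0,"wz":0,"jaw":1},{"dx":0,"dy":0,"dz":0.012,"wx":0,"wy":0,"wz":0,"jaw":1},{"dx":0,"dy":0,"dz":0,"wx":0,"wy":0,"wz":0,"jaw":1},{"dx":0,"dy":0,"dz":0,"wx":0,"wy":0,"wz":0,"jaw":-1},{"dx":0,"dy":0,"dz":0,"wx":0,"wy":0,"wz":0,"jaw":-1},{"dx":0,"dy":0,"dz":0,"wx":0,"wy":0,"wz":0,"jaw":-1},{"dx":0,"dy":0,"dz":0,"wx":0,"wy":0,"wz":0,"jaw":-1},{"dx":0,"dy":0,"dz":0,"wx":0,"wy":0,"wz":0,"jaw":-1}]'
```

```text
time: 4.5
position: [502.1, -76.8, 5.0]
eef_rot: [179.9, 0.0, 110.5]
wrist_force: [-1.4, -0.5, 6.1]
grip_width: 0.195
```

```bash
python3 -m crank '[{"dx":0,"dy":0,"dz":-0.02,"wx":0,"wy":0,"wz":0,"jaw":-1},{"dx":0,"dy":0,"dz":-0.03,"wx":0,"wy":0,"wz":0,"jaw":-1},{"dx":0,"dy":0,"dz":-0.03,"wx":0,"wy":0,"wz":0,"jaw":-1},{"dx":0,"dy":0,"dz":-0.03,"wx":0,"wy":0,"wz":0,"jaw":-1},{"dx":0,"dy":0,"dz":-0.03,"wx":0,"wy":0,"wz":0,"jaw":-1},{"dx":0,"dy":0,"dz":0,"wx":0,"wy":0,"wz":0.13,"jaw":-1},{"dx":0,"dy":0,"dz":0,"wx":0,"wy":0,"wz":0.13,"jaw":-1},{"dx":0,"dy":0,"dz":0,"wx":0,"wy":0,"wz":0.13,"jaw":-1},{"dx":0,"dy":0,"dz":0,"wx":0,"wy":0,"wz":0.13,"jaw":-1},{"dx":0,"dy":0,"dz":0,"wx":0,"wy":0,"wz":0.13,"jaw":-1},{"dx":0.002,"dy":0.025,"dz":0,"wx":0,"wy":0,"wz":0,"jaw":-1},{"dx":0.003,"dy":0.026,"dz":0,"wx":0,"wy":0,"wz":0,"jaw":-1},{"dx":0.003,"dy":0.026,"dz":0,"wx":0,"wy":0,"wz":0,"jaw":-1},{"dx":0,"dy":0,"dz":0,"wx":0,"wy":0,"wz":0,"jaw":-1},{"dx":0,"dy":0,"dz":0,"wx":0,"wy":0,"wz":0,"jaw":-1}]'
cat > look.py <<'E'
import sys
from h import *
t=sys.argv[1]
for n in sys.argv[2:]:
    s=arm.get_state(); p,d=vision.read_camera(n); save(t+n,p); np.save(f'pics/{t}{n}.npy',d)
    json.dump({k:np.asarray(v).tolist() for k,v in s.items()},open(f'pics/{t}{n}.json','w'))
print(s['time'],s['position'],s['eef_rot'],s['wrist_force'],s['qpos'])
E
python3 look.py a wrist scene
```

```text
time: 6.38
position: [576.4, -91.0, 143.9]
eef_rot: [-179.9, 0.0, 73.3]
wrist_force: [-0.7, 0.7, -1.2]
grip_width: 0.194
6.425 [576.28342585 -91.02972051 144.02420401] [-1.79893406e+02  2.23636885e-02  7.32749816e+01] [-0.10154574  0.23092594 -0.97250883] [ 13.90736415  37.16140824 -12.05150219 102.38402165  10.92775802
  41.69734598 -20.69082974]
```

View pics/awrist.png

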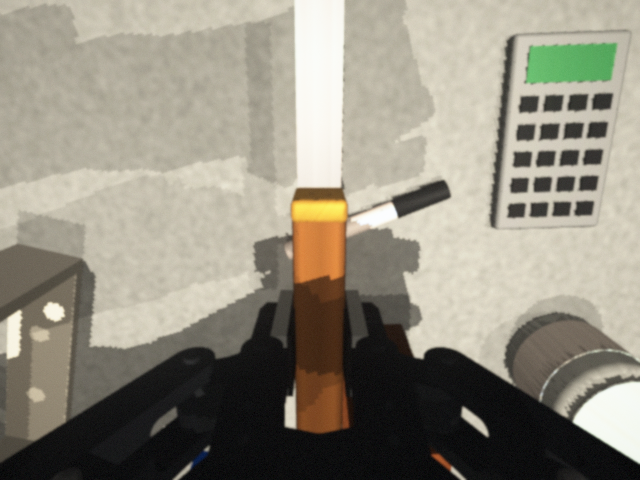

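View pics/ascene.png

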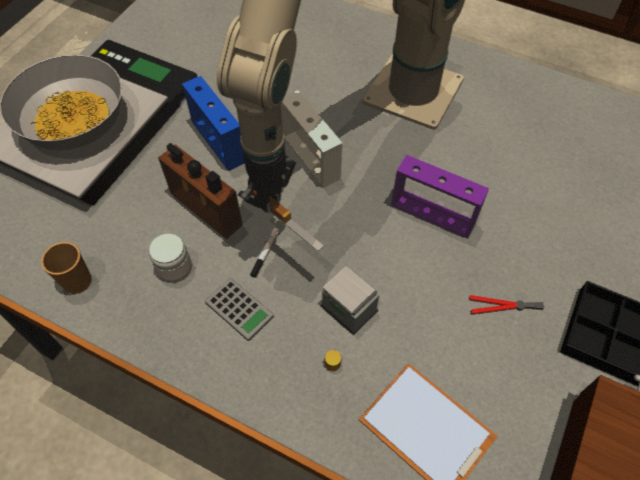

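```bash
python3 - <<'E'
from h import *
np.set_printoptions(precision=1,suppress=True)
th=np.radians(73); o=np.array([645,126.5])
R=np.array([[np.cos(th),np.sin(th)],[-np.sin(th),np.cos(th)]])
for n,f in [('top','top0'),('scene','scene0')]:
    d=np.load(f'pics/{f}.npy'); I=vision.camera_info(n); v,u=np.mgrid[:480,:640]
    c=np.stack([(u-I['cx'])/I['fx']*d,(v-I['cy'])/I['fy']*d,d],-1)@I['T'][:3,:3].T+I['T'][:3,3]
    q=(c[...,:2]-o)@R.T; m=(abs(q[...,1])<25)&(abs(q[...,0])<70)&(d>0)
    x=q[m][:,0]; z=c[m][:,2]
    print(n)
    for a in range(-70,70,5):
        k=(x>=a)&(x<a+5); print(a,k.sum(),np.median(z[k]) if k.any() else '',end='; ')
    mm=(c[...,2]>80)&(c[...,2]<90)&(abs(q[...,1])<50)&(abs(q[...,0])<70)
    r=cv2.minAreaRect(q[mm].astype(np.float32)); print('\ncover rect in tester frame',r, np.median(c[mm][:,2]))
E
```

```text
top
-70 37 0.6136585047295284; -65 34 0.7073599986634918; -60 39 -0.08658181108398821; -55 42 0.9611828937177052; -50 116 55.43920344689593; -45 41 83.83617653856936; -40 43 84.22442449850405; -35 44 84.17878093554316; -30 40 84.69729780414309; -25 40 84.11111527789626; -20 42 84.18460284865546; -15 43 84.12759572992695; -10 42 85.50874299656641; -5 42 84.50854583757234; 0 40 84.9533002894849; 5 42 84.89180277990124; 10 42 84.07885302958312; 15 44 84.85363251158537; 20 40 84.95378056963477; 25 41 84.39995690289152; 30 46 85.48214263985994; 35 21 80.67010085660081; 40 14 73.38376363295833; 45 0 ; 50 1 0.3578482989580607; 55 27 0.2957229294463559; 60 39 0.2048520102234761; 65 36 1.1963192959708522; 
cover rect in tester frame ((-6.060977935791016, 1.3891258239746094), (70.36304473876953, 85.62289428710938), 89.8472900390625) 84.34202753443617
scene
-70 8 0.0629870803435324; -65 2 0.1331273463569005; -60 0 ; -55 0 ; -50 38 82.7595501635625; -45 55 83.99220137645466; -40 54 83.5114986170945; -35 54 83.27755079031704; -30 58 82.62715133284689; -25 55 83.67563449114164; -20 58 83.31201900535109; -15 59 83.13360396738767; -10 55 82.98787040466595; -5 59 83.32193460600934; 0 55 83.29861992451356; 5 58 83.29968924686784; 10 59 83.41192075447975; 15 58 83.64224304222478; 20 64 83.78401597322909; 25 61 83.01837464523669; 30 56 84.39514602928705; 35 94 75.74930104242617; 40 288 33.80443252835528; 45 53 -0.6012925754610023; 50 52 0.07065327870577676; 55 55 -1.1837326166082676; 60 57 -0.7671325631743002; 65 53 -0.9001396898931944; 
cover rect in tester frame ((-5.5244140625, -1.77166748046875), (86.78092956542969, 70.86229705810547), 0.3466852009296417) 83.44064341985779
```

```bash
python3 - <<'E'
from h import *
np.set_printoptions(precision=1,suppress=True)
s=json.load(open('pics/awrist.json')); T=wristT(s); I=vision.camera_info('wrist'); d=np.load('pics/awrist.npy')
for u,v in [(320,3),(305,3),(335,3),(320,20),(320,60),(320,100),(320,150),(320,180),(320,240)]:
    D=np.median(d[max(v-2,0):v+3,u-2:u+3]); print(u,v,(T@np.array([(u-I['cx'])/I['fx']*D,(v-I['cy'])/I['fy']*D,D,1]))[:3])
I=vision.camera_info('scene'); d=np.load('pics/ascene.npy')
im=cv2.imread('pics/ascene.png'); v,u=np.mgrid[:480,:640]
c=np.stack([(u-I['cx'])/I['fx']*d,(v-I['cy'])/I['fy']*d,d],-1)@I['T'][:3,:3].T+I['T'][:3,3]
m=(im.min(-1)>140)&(u>270)&(u<330)&(v>205)&(v<255)&(c[...,2]>110)
P=c[m]; k=np.argsort(P[:,1]); print(len(P),P[k[:3]],P[k[-6:]])
x=(P[:,:2]-[576.3,-91])@[.2878,.9577]; print(np.polyfit(x,P[:,2],1),x.min(),x.max())
E
```

```text
320 3 [608.7  14.9 142.7]
305 3 [604.   16.2 143. ]
335 3 [613.4  13.4 142.9]
320 20 [607.3  10.1 142.8]
320 60 [603.8  -1.6 143.1]
320 100 [600.1 -13.8 142.9]
320 150 [595.2 -30.2 142.8]
320 180 [592.1 -40.5 143. ]
320 240 [587.5 -55.8 166. ]
47 [[612.6  25.6 140.4]
 [616.9  25.6 139.3]
 [609.4  26.1 139.8]] [[608.8  38.9 141. ]
 [613.2  39.  140.1]
 [615.9  40.4 141.4]
 [620.3  40.5 144.1]
 [611.9  40.5 143. ]
 [614.9  42.1 145. ]]
[  0.2 122. ] 121.62103825477375 138.56727282832503
```

```bash
python3 -m crank '[{"dx":0,"dy":0.002,"dz":0.024,"wx":0,"wy":0,"wz":0,"jaw":-1},{"dx":0,"dy":0,"dz":0.03,"wx":0,"wy":0,"wz":0,"jaw":-1},{"dx":0,"dy":0,"dz":0.014,"wx":0,"wy":0,"wz":0,"jaw":-1},{"dx":0,"dy":0,"dz":0,"wx":0,"wy":0,"wz":0,"jaw":-1},{"dx":0.012,"dy":0,"dz":0,"wx":0,"wy":0,"wz":0,"jaw":-1},{"dx":0.012,"dy":0,"dz":0,"wx":0,"wy":0,"wz":0,"jaw":-1},{"dx":0.01,"dy":0,"dz":0,"wx":0,"wy":0,"wz":0,"jaw":-1},{"dx":0,"dy":0,"dz":0,"wx":0,"wy":0,"wz":0,"jaw":-1},{"dx":0,"dy":0,"dz":0,"wx":0,"wy":0,"wz":0,"jaw":-1}]'
python3 look.py b scene wrist
python3 - <<'E'
import cv2,numpy as np
s=cv2.imread('pics/bscene.png')[220:340,260:400]
w=cv2.imread('pics/bwrist.png')
cv2.imwrite('pics/b.png',np.hstack([cv2.resize(s,(420,360),interpolation=cv2.INTER_CUBIC),cv2.resize(w,(380,360))]))
E
```

```text
time: 7.6
position: [589.2, -59.6, 76.4]
eef_rot: [180.0, 0.0, 73.3]
wrist_force: [0.5, 0.3, -0.3]
grip_width: 0.197
7.65 [589.16315175 -59.7955963   76.34371549] [-1.79996977e+02  3.51538032e-02  7.32382988e+01] [-0.46782729  0.62194614 -1.06861579] [  9.35117031  43.23956083 -10.02797091 103.41392228  12.24552236
  34.41066144 -24.90415144]
```

View pics/b.png

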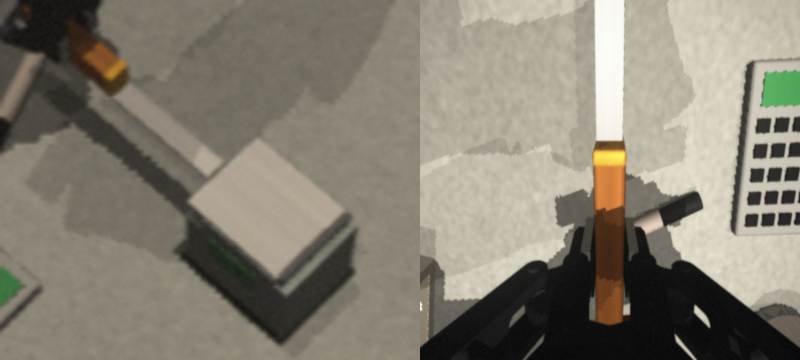

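```bash
python3 -m crank '[{"dx":0.01,"dy":0,"dz":0,"wx":0,"wy":0,"wz":0,"jaw":-1},{"dx":0.01,"dy":0,"dz":0,"wx":0,"wy":0,"wz":0,"jaw":-1},{"dx":0,"dy":0,"dz":0,"wx":0,"wy":0,"wz":0,"jaw":-1},{"dx":0,"dy":0,"dz":0,"wx":0,"wy":0,"wz":0,"jaw":-1}]'
python3 -m crank '[{"dx":0,"dy":0,"dz":-0.005,"wx":0,"wy":0,"wz":0,"jaw":-1},{"dx":0.002,"dy":0,"dz":-0.012,"wx":0,"wy":0,"wz":0,"jaw":-1},{"dx":0.002,"dy":0,"dz":-0.012,"wx":0,"wy":0,"wz":0,"jaw":-1},{"dx":0,"dy":0,"dz":0,"wx":0,"wy":0,"wz":0,"jaw":-1}]'
python3 look.py c scene
python3 - <<'E'
import cv2,numpy as np
s=cv2.imread('pics/cscene.png')[220:340,260:400]
cv2.imwrite('pics/c.png',cv2.resize(s,(560,480),interpolation=cv2.INTER_CUBIC))
E
```

```text
time: 8.2
position: [595.2, -39.6, 76.3]
eef_rot: [180.0, -0.0, 73.3]
wrist_force: [0.0, 0.1, -1.3]
grip_width: 0.196
time: 8.7
position: [597.5, -35.9, 107.0]
eef_rot: [179.8, -0.1, 73.3]
wrist_force: [-0.6, 0.1, -2.4]
grip_width: 0.195
8.7 [597.51726735 -35.85307716 107.01258262] [ 1.79822124e+02 -6.81743754e-02  7.32850093e+01] [-0.58164203  0.12580022 -2.39256076] [  7.38502237  40.96602678 -10.58880615 101.66421901  11.21411462
  38.2003331  -26.19754764]
```

View pics/c.png

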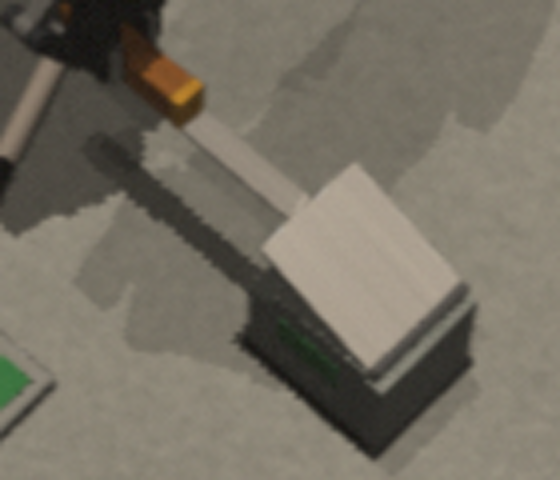

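The cover is lifting evenly on the blade, with its lip edge near (310,205) in the crop. I continue along the arc.

```bash
python3 -m crank '[{"dx":0.006,"dy":0,"dz":-0.010,"wx":0,"wy":0,"wz":0,"jaw":-1},{"dx":0.007,"dy":0,"dz":-0.008,"wx":0,"wy":0,"wz":0,"jaw":-1},{"dx":0.009,"dy":0,"dz":-0.008,"wx":0,"wy":0,"wz":0,"jaw":-1},{"dx":0.01,"dy":0,"dz":-0.006,"wx":0,"wy":0,"wz":0,"jaw":-1},{"dx":0.01,"dy":0,"dz":-0.004,"wx":0,"wy":0,"wz":0,"jaw":-1},{"dx":0.011,"dy":0,"dz":-0.002,"wx":0,"wy":0,"wz":0,"jaw":-1},{"dx":0,"dy":0,"dz":0,"wx":0,"wy":0,"wz":0,"jaw":-1},{"dx":0,"dy":0,"dz":0,"wx":0,"wy":0,"wz":0,"jaw":-1}]'
python3 look.py d scene
python3 - <<'E'
import cv2,numpy as np
s=cv2.imread('pics/dscene.png')[200:340,260:400]
cv2.imwrite('pics/d.png',cv2.resize(s,(560,560),interpolation=cv2.INTER_CUBIC))
E
```

```text
time: 9.75
position: [611.2, 14.2, 143.0]
eef_rot: [-180.0, 0.0, 73.3]
wrist_force: [0.6, 0.6, -1.1]
grip_width: 0.195
9.75 [611.19848949  14.20166803 143.00454653] [-1.79964746e+02  3.82696507e-02  7.32617476e+01] [ 0.64413196  0.55300351 -1.13750982] [  2.77633199  39.0845716  -10.92209159  97.95812054   9.94300523
  43.94956789 -29.67958155]
```

View pics/d.png

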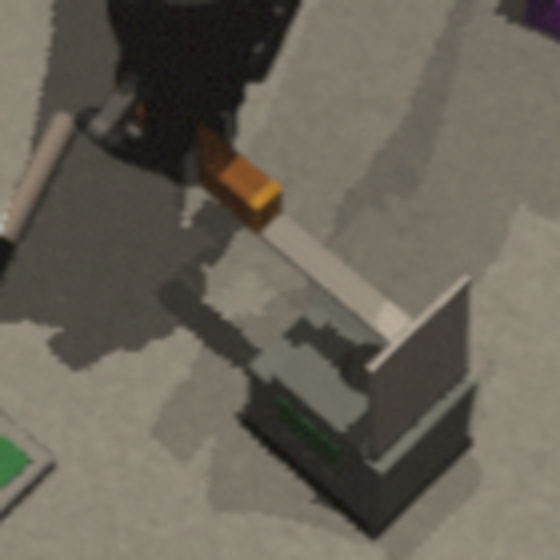

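```bash
python3 -m crank '[{"dx":0.01,"dy":0,"dz":0,"wx":0,"wy":0,"wz":0,"jaw":-1},{"dx":0.01,"dy":0,"dz":0.001,"wx":0,"wy":0,"wz":0,"jaw":-1},{"dx":0.008,"dy":0,"dz":0.002,"wx":0,"wy":0,"wz":0,"jaw":-1},{"dx":0.008,"dy":0,"dz":0.003,"wx":0,"wy":0,"wz":0,"jaw":-1},{"dx":0.006,"dy":0,"dz":0.003,"wx":0,"wy":0,"wz":0,"jaw":-1},{"dx":0,"dy":0,"dz":0,"wx":0,"wy":0,"wz":0,"jaw":-1},{"dx":0,"dy":0,"dz":0,"wx":0,"wy":0,"wz":0,"jaw":-1}]'
python3 look.py e scene
python3 - <<'E'
import cv2,numpy as np
s=cv2.imread('pics/escene.png')[200:340,260:400]
cv2.imwrite('pics/e.png',cv2.resize(s,(560,560),interpolation=cv2.INTER_CUBIC))
E
```

```text
time: 10.68
position: [623.5, 54.3, 134.3]
eef_rot: [-180.0, 0.0, 73.2]
wrist_force: [0.3, -1.0, -0.5]
grip_width: 0.202
10.675 [623.54405113  54.30417638 134.28785647] [-1.79999272e+02  2.70476382e-02  7.32454690e+01] [ 0.3102427  -1.01752289 -0.53617101] [ -1.17588913  40.73205148 -10.52315166  95.92849518   9.86658353
  44.25858534 -33.04482659]
```

View pics/e.png

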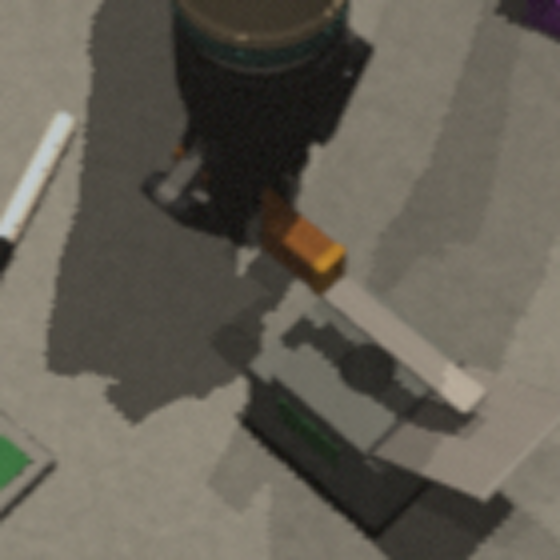

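The cover has fallen fully open; its plate lies behind the hinge at crop (480,440), and the bore shows at (365,365). I take the blade back to where it first lay, which is free bench.

```bash
python3 -m crank '[{"dx":-0.02,"dy":0,"dz":-0.015,"wx":0,"wy":0,"wz":0,"jaw":-1},{"dx":-0.04,"dy":0,"dz":0,"wx":0,"wy":0,"wz":0,"jaw":-1},{"dx":-0.04,"dy":0,"dz":0,"wx":0,"wy":0,"wz":0,"jaw":-1},{"dx":-0.04,"dy":0,"dz":0,"wx":0,"wy":0,"wz":0,"jaw":-1},{"dx":-0.01,"dy":-0.039,"dz":0,"wx":0,"wy":0,"wz":0,"jaw":-1},{"dx":-0.01,"dy":-0.039,"dz":0,"wx":0,"wy":0,"wz":0,"jaw":-1},{"dx":0,"dy":0,"dz":0,"wx":0,"wy":0,"wz":-0.13,"jaw":-1},{"dx":0,"dy":0,"dz":0,"wx":0,"wy":0,"wz":-0.13,"jaw":-1},{"dx":0,"dy":0,"dz":0,"wx":0,"wy":0,"wz":-0.13,"jaw":-1},{"dx":0,"dy":0,"dz":0,"wx":0,"wy":0,"wz":-0.13,"jaw":-1},{"dx":0,"dy":0,"dz":0,"wx":0,"wy":0,"wz":-0.13,"jaw":-1},{"dx":0,"dy":0,"dz":0,"wx":0,"wy":0,"wz":0,"jaw":-1},{"dx":0,"dy":0,"dz":0,"wx":0,"wy":0,"wz":0,"jaw":-1}]'
python3 look.py f wrist scene
```

```text
time: 12.35
position: [502.8, -77.1, 149.9]
eef_rot: [180.0, 0.1, 110.3]
wrist_force: [-0.4, 0.2, -1.2]
grip_width: 0.196
12.4 [502.77416232 -76.80716542 149.75807574] [1.79985751e+02 4.75518949e-02 1.10360389e+02] [-0.59069997 -0.24672535 -0.76022439] [ 20.80747477  32.70207204 -22.45399005 113.62578789  19.94934087
  37.35424949   5.90438059]
```

View pics/fwrist.png

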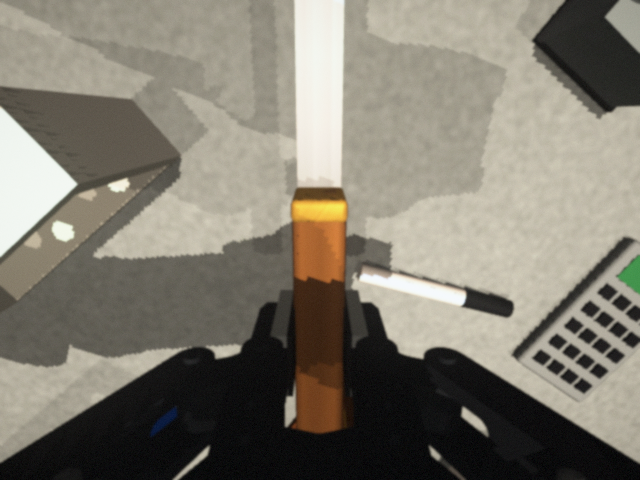

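View pics/fscene.png

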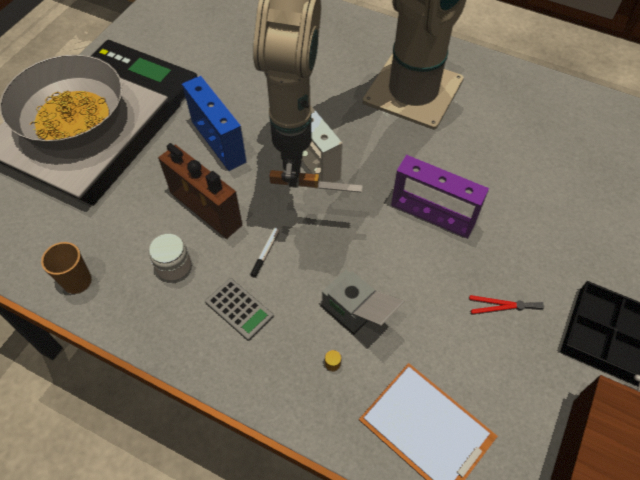

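The blade is over its free spot. The bore is visible in the scene view at (352,292), with the cover lying back. I lower, release and rise.

```bash
python3 -m crank '[{"dx":0,"dy":0,"dz":0.03,"wx":0,"wy":0,"wz":0,"jaw":-1},{"dx":0,"dy":0,"dz":0.045,"wx":0,"wy":0,"wz":0,"jaw":-1},{"dx":0,"dy":0,"dz":0.04,"wx":0,"wy":0,"wz":0,"jaw":-1},{"dx":0,"dy":0,"dz":0.02,"wx":0,"wy":0,"wz":0,"jaw":-1},{"dx":0,"dy":0,"dz":0.009,"wx":0,"wy":0,"wz":0,"jaw":-1},{"dx":0,"dy":0,"dz":0,"wx":0,"wy":0,"wz":0,"jaw":-1},{"dx":0,"dy":0,"dz":0,"wx":0,"wy":0,"wz":0,"jaw":-1}]'
```

```text
time: 13.32
position: [503.5, -76.1, 5.9]
eef_rot: [179.9, 0.0, 110.5]
wrist_force: [0.3, 0.7, -1.9]
grip_width: 0.197
```

```bash
python3 -m crank '[{"dx":0,"dy":0,"dz":0,"wx":0,"wy":0,"wz":0,"jaw":1},{"dx":0,"dy":0,"dz":0,"wx":0,"wy":0,"wz":0,"jaw":1},{"dx":0,"dy":0,"dz":0,"wx":0,"wy":0,"wz":0,"jaw":1},{"dx":0,"dy":0,"dz":0,"wx":0,"wy":0,"wz":0,"jaw":1},{"dx":0,"dy":0,"dz":0,"wx":0,"wy":0,"wz":0,"jaw":1},{"dx":0,"dy":0,"dz":-0.05,"wx":0,"wy":0,"wz":0,"jaw":1},{"dx":0,"dy":0,"dz":-0.06,"wx":0,"wy":0,"wz":0,"jaw":1},{"dx":0,"dy":0,"dz":-0.06,"wx":0,"wy":0,"wz":0,"jaw":1},{"dx":0,"dy":0,"dz":-0.06,"wx":0,"wy":0,"wz":0,"jaw":1},{"dx":0,"dy":0,"dz":-0.03,"wx":0,"wy":0,"wz":0,"jaw":1},{"dx":0,"dy":0,"dz":0,"wx":0,"wy":0,"wz":0,"jaw":1}]'
python3 look.py g wrist top
```

```text
time: 14.7
position: [504.2, -76.2, 267.7]
eef_rot: [179.7, 0.2, 110.5]
wrist_force: [0.0, -0.3, -0.0]
grip_width: 1.002
14.75 [502.94449645 -76.23413993 265.89209685] [1.79931489e+02 6.82654770e-02 1.10491234e+02] [-0.78343102  0.03920887 -1.0429585 ] [ 25.79329394  23.97728982 -28.6896518  106.17649033  14.14006183
  53.26941095  11.16776613]
```

View pics/gwrist.png

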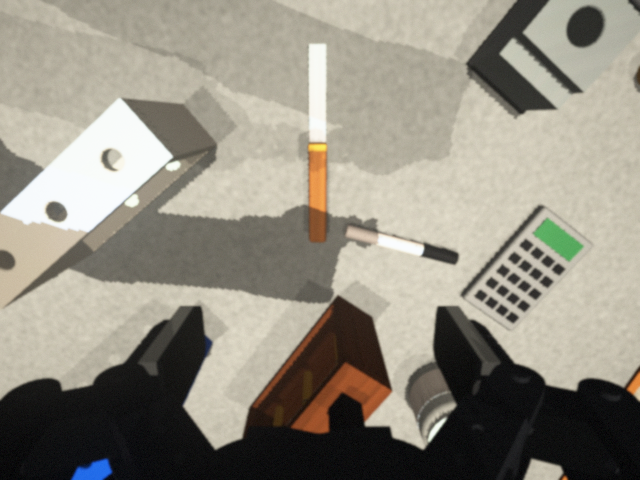

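View pics/gtop.png

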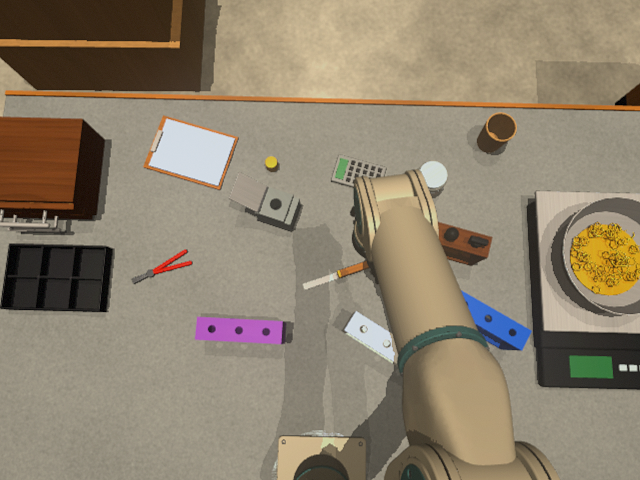

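The blade lies flat at wrist (318,140), let go, and no bystander has shifted. The bore shows at wrist (585,27) and top (278,205). I measure the bore and the square grip from several views.

```bash
python3 - <<'E'
from h import *
np.set_printoptions(precision=1,suppress=True)
def bore(f,n,roi,T=None):
    im=cv2.imread(f'pics/{f}.png'); g=cv2.cvtColor(im,cv2.COLOR_BGR2GRAY); x,y,w,h=roi
    g4=cv2.resize(g[y:y+h,x:x+w],None,fx=4,fy=4,interpolation=cv2.INTER_CUBIC)
    t,m=cv2.threshold(g4,0,255,cv2.THRESH_BINARY_INV+cv2.THRESH_OTSU)
    cs,_=cv2.findContours(m,cv2.RETR_EXTERNAL,cv2.CHAIN_APPROX_NONE); c=max(cs,key=cv2.contourArea)
    e=cv2.fitEllipse(c); uv=(np.array(e[0])+.5)/4-.5+[x,y]; I=vision.camera_info(n)
    print(f,uv,np.array(e[1])/4,ray(I,uv,80,T)[0])
s=json.load(open('pics/gwrist.json'))
bore('gwrist','wrist',(560,3,50,48),wristT(s))
bore('gtop','top',(268,196,20,19)); bore('fscene','scene',(341,283,22,18))
# square grip
for n,roi in [('top',(415,215,22,20)),('scene',(200,168,28,26))]:
    im=cv2.imread(f'pics/{n}0.png'); I=vision.camera_info(n); hsv=cv2.cvtColor(im,cv2.COLOR_BGR2HSV)
    d=np.load(f'pics/{n}0.npy'); v,u=np.mgrid[:480,:640]
    c=np.stack([(u-I['cx'])/I['fx']*d,(v-I['cy'])/I['fy']*d,d],-1)@I['T'][:3,:3].T+I['T'][:3,3]
    r=(abs(c[...,0]-550)<90)&(abs(c[...,1]+270)<120)
    top=r&(c[...,2]>168)&(c[...,2]<182)
    sh=r&(abs(c[...,2]-130)<6)
    print(n,'top pts',top.sum())
    k,lab,st,ce=cv2.connectedComponentsWithStats(top.astype(np.uint8))
    for i in range(1,k):
        if st[i,4]>5: P=c[lab==i]; print(st[i],ce[i],P.mean(0),P.min(0),P.max(0), cv2.minAreaRect(P[:,:2].astype(np.float32)))
    print('shelf',cv2.minAreaRect(c[sh][:,:2].astype(np.float32)))
E
```

```text
gwrist [585.   26.2] [34.7 43.5] [645.6 126.4  80. ]
gtop [275.3 203.7] [11.2 11.6] [643.  126.9  80. ]
fscene [351.4 291.7] [12.5 14.1] [646.2 125.1  80. ]
top top pts 123
[422 219  12  12 101] [427.6 224.1] [ 580.1 -219.4  174.9] [ 568.3 -231.2  168.7] [ 592.8 -207.2  181.1] ((581.0484619140625, -219.81369018554688), (21.727924346923828, 23.400636672973633), 73.17111206054688)
[450 230   7   4  13] [453.2 231.5] [ 566.2 -276.7  169.5] [ 562.6 -283.1  168.3] [ 569.7 -270.   171. ] ((566.6089477539062, -276.478759765625), (6.379879951477051, 12.130244255065918), 16.206993103027344)
shelf ((565.3895874023438, -278.3748474121094), (191.24176025390625, 51.37069320678711), 75.2376480102539)
scene top pts 128
[206 171  15  13 114] [212.6 176.8] [ 584.6 -219.1  173.6] [ 568.9 -232.8  168.1] [ 596.  -206.7  178.6] ((582.7926635742188, -219.353759765625), (23.706254959106445, 23.556352615356445), 75.81456756591797)
shelf ((567.4054565429688, -278.2936706542969), (194.58663940429688, 54.2632942199707), 74.98786926269531)
```

```bash
python3 -m crank '[{"dx":0,"dy":0,"dz":0,"wx":0,"wy":0,"wz":0.124,"jaw":1},{"dx":0,"dy":0,"dz":0,"wx":0,"wy":0,"wz":0.124,"jaw":1},{"dx":0,"dy":0,"dz":0,"wx":0,"wy":0,"wz":0.124,"jaw":1},{"dx":0,"dy":0,"dz":0,"wx":0,"wy":0,"wz":0.124,"jaw":1},{"dx":0,"dy":0,"dz":0,"wx":0,"wy":0,"wz":0.124,"jaw":1},{"dx":-0.03,"dy":0.028,"dz":0,"wx":0,"wy":0,"wz":0,"jaw":1},{"dx":-0.03,"dy":0.028,"dz":0,"wx":0,"wy":0,"wz":0,"jaw":1},{"dx":-0.03,"dy":0.028,"dz":0,"wx":0,"wy":0,"wz":0,"jaw":1},{"dx":-0.029,"dy":0.029,"dz":0,"wx":0,"wy":0,"wz":0,"jaw":1},{"dx":0,"dy":0,"dz":0,"wx":0,"wy":0,"wz":0,"jaw":1},{"dx":0,"dy":0,"dz":0,"wx":0,"wy":0,"wz":0,"jaw":1}]'
python3 look.py i wrist
```

```text
time: 16.18
position: [580.1, -219.1, 263.4]
eef_rot: [-179.8, -0.1, 75.0]
wrist_force: [-0.3, 0.2, -0.8]
grip_width: 1.0
16.175 [ 580.1299172  -219.06961456  263.40576931] [-1.79780230e+02 -5.83461241e-02  7.50239685e+01] [-0.27146644  0.18315503 -0.81943305] [ 28.78506067  32.56146365 -17.45364265  89.16874993  10.65558051
  60.13612422  -6.42039389]
```

View pics/iwrist.png

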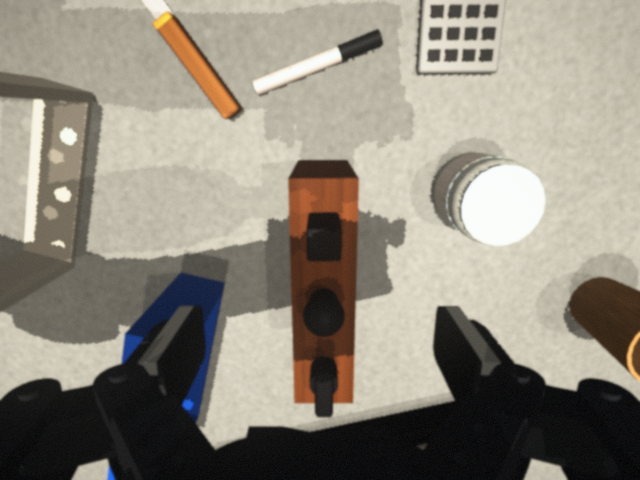

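```bash
python3 - <<'E'
from h import *
np.set_printoptions(precision=1,suppress=True)
s=json.load(open('pics/iwrist.json')); T=wristT(s); I=vision.camera_info('wrist')
print(proj(I,[[582,-220,175],[582,-220,130]],T))
im=cv2.imread('pics/iwrist.png'); g=im.max(-1)
m=((g<60)*255).astype(np.uint8)
c=big(m,(300,200,50,65)); print(cv2.boundingRect(c),cv2.minAreaRect(c))
cv2.imwrite('pics/ic.png',cv2.resize(cv2.convertScaleAbs(im[150:330,240:420],alpha=2),(540,540)))
E
```

```text
[[322.4 244. ]
 [322.1 225. ]]
(306, 213, 36, 48) ((323.5, 236.5), (47.0, 35.0), 90.0)
```

View pics/ic.png

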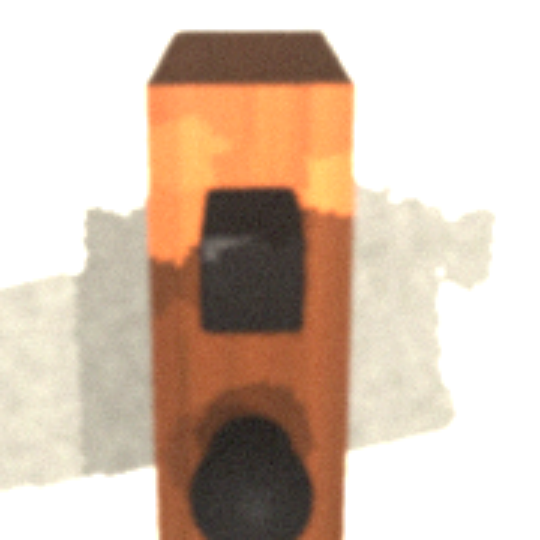

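The square grip's top face is centred at wrist (324,245), within 1 mm of the prediction, and the ball next to it is at (324,313). I adjust by 3 mm and go down.

```bash
python3 -m crank '[{"dx":-0.001,"dy":0.003,"dz":0.03,"wx":0,"wy":0,"wz":0,"jaw":1},{"dx":0,"dy":0,"dz":0.04,"wx":0,"wy":0,"wz":0,"jaw":1},{"dx":0,"dy":0,"dz":0.03,"wx":0,"wy":0,"wz":0,"jaw":1},{"dx":0,"dy":0,"dz":0.015,"wx":0,"wy":0,"wz":0,"jaw":1},{"dx":0,"dy":0,"dz":0.008,"wx":0,"wy":0,"wz":0,"jaw":1},{"dx":0,"dy":0,"dz":0,"wx":0,"wy":0,"wz":0,"jaw":1},{"dx":0,"dy":0,"dz":0,"wx":0,"wy":0,"wz":0,"jaw":-1},{"dx":0,"dy":0,"dz":0,"wx":0,"wy":0,"wz":0,"jaw":-1},{"dx":0,"dy":0,"dz":0,"wx":0,"wy":0,"wz":0,"jaw":-1},{"dx":0,"dy":0,"dz":0,"wx":0,"wy":0,"wz":0,"jaw":-1},{"dx":0,"dy":0,"dz":0,"wx":0,"wy":0,"wz":0,"jaw":-1}]'
python3 look.py j wrist
```

```text
time: 17.6
position: [584.0, -222.1, 142.8]
eef_rot: [180.0, 0.0, 75.0]
wrist_force: [-0.4, 0.5, 3.7]
grip_width: 0.247
17.6 [ 583.97232044 -222.09085947  142.75644905] [1.79965944e+02 6.38967560e-03 7.49817744e+01] [-0.42453287  0.53728389  3.65497413] [ 27.58803913  40.39497583 -15.41044547  95.72192044  13.92303327
  45.73483842  -9.09673559]
```

View pics/jwrist.png

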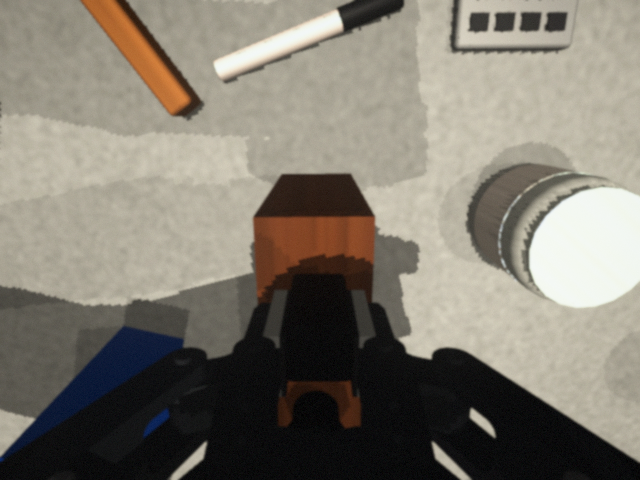

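```bash
python3 -m crank '[{"dx":0,"dy":0,"dz":-0.01,"wx":0,"wy":0,"wz":0,"jaw":-1},{"dx":0,"dy":0,"dz":-0.02,"wx":0,"wy":0,"wz":0,"jaw":-1},{"dx":0,"dy":0,"dz":-0.02,"wx":0,"wy":0,"wz":0,"jaw":-1},{"dx":0,"dy":0,"dz":-0.02,"wx":0,"wy":0,"wz":0,"jaw":-1},{"dx":0,"dy":0,"dz":-0.02,"wx":0,"wy":0,"wz":0,"jaw":-1},{"dx":0,"dy":0,"dz":-0.02,"wx":0,"wy":0,"wz":0,"jaw":-1},{"dx":0,"dy":0,"dz":-0.02,"wx":0,"wy":0,"wz":0,"jaw":-1},{"dx":0,"dy":0,"dz":-0.015,"wx":0,"wy":0,"wz":0,"jaw":-1},{"dx":0,"dy":0,"dz":-0.005,"wx":0,"wy":0,"wz":0,"jaw":-1},{"dx":0,"dy":0,"dz":0,"wx":0,"wy":0,"wz":0,"jaw":-1},{"dx":0,"dy":0,"dz":0,"wx":0,"wy":0,"wz":0,"jaw":-1}]'
python3 look.py k scene wrist
```

```text
time: 19.02
position: [583.3, -221.9, 291.5]
eef_rot: [-179.9, -0.0, 75.0]
wrist_force: [0.4, 0.6, 0.2]
grip_width: 0.244
19.075 [ 583.32736033 -221.84176149  291.4321115 ] [-1.79904703e+02 -7.52274988e-03  7.49930903e+01] [ 0.84528743  0.48867148 -0.92031931] [ 28.99014832  31.44435732 -17.71073948  86.44129398  10.1770445
  63.79659481  -5.80453084]
```

View pics/kscene.png

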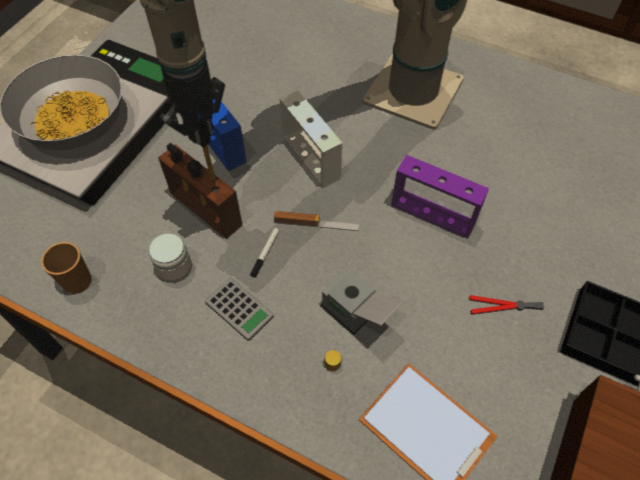

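View pics/kwrist.png

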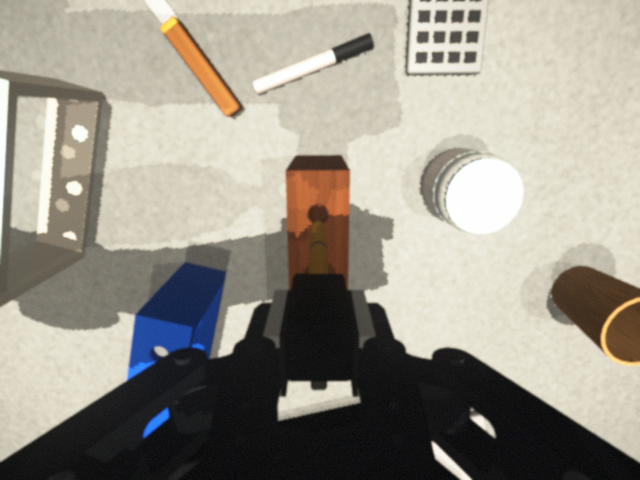

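The square-grip rod is clear of the rack: the stem is at scene (209,155), its tip at wrist (318,225). The other rods are still seated. I carry it over to the bore.

```bash
python3 -m crank '[{"dx":0.02,"dy":-0.002,"dz":0,"wx":0,"wy":0,"wz":0,"jaw":-1},{"dx":0.04,"dy":-0.003,"dz":0,"wx":0,"wy":0,"wz":0,"jaw":-1},{"dx":0.04,"dy":-0.004,"dz":0,"wx":0,"wy":0,"wz":0,"jaw":-1},{"dx":0.045,"dy":-0.004,"dz":0,"wx":0,"wy":0,"wz":0,"jaw":-1},{"dx":0.045,"dy":-0.004,"dz":0,"wx":0,"wy":0,"wz":0,"jaw":-1},{"dx":0.045,"dy":-0.004,"dz":0,"wx":0,"wy":0,"wz":0,"jaw":-1},{"dx":0.04,"dy":-0.004,"dz":0,"wx":0,"wy":0,"wz":0,"jaw":-1},{"dx":0.04,"dy":-0.003,"dz":0,"wx":0,"wy":0,"wz":0,"jaw":-1},{"dx":0.026,"dy":-0.002,"dz":0,"wx":0,"wy":0,"wz":0,"jaw":-1},{"dx":0.01,"dy":0,"dz":0,"wx":0,"wy":0,"wz":0,"jaw":-1},{"dx":0,"dy":0,"dz":0,"wx":0,"wy":0,"wz":0,"jaw":-1},{"dx":0,"dy":0,"dz":0,"wx":0,"wy":0,"wz":0,"jaw":-1},{"dx":0,"dy":0,"dz":0,"wx":0,"wy":0,"wz":0,"jaw":-1}]'
python3 look.py l scene top wrist
```

```text
time: 20.75
position: [645.8, 123.2, 292.4]
eef_rot: [180.0, 0.0, 74.9]
wrist_force: [-0.2, -0.2, -1.4]
grip_width: 0.249
20.85 [645.80979752 123.73559323 292.4495993 ] [1.79987854e+02 1.50432961e-02 7.48977587e+01] [ 0.35676436  0.39951644 -0.30816654] [ -2.66688364  34.54521752 -18.69104714  80.65528742  11.43674641
  66.65397248 -37.9231719 ]
```

View pics/lwrist.png

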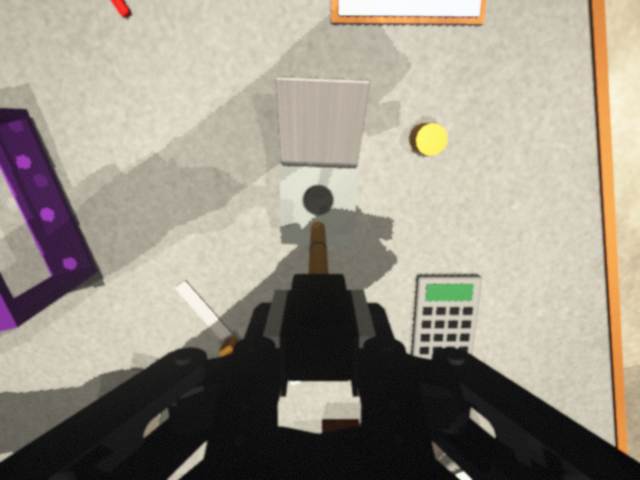

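```bash
python3 - <<'E'
import cv2,numpy as np
s=cv2.imread('pics/lscene.png')[170:350,260:440]; t=cv2.imread('pics/ltop.png')[140:260,220:340]
cv2.imwrite('pics/l.png',np.hstack([cv2.resize(s,(400,400),interpolation=cv2.INTER_CUBIC),cv2.resize(t,(400,400),interpolation=cv2.INTER_CUBIC)]))
E
```

```text
(no output)
```

View pics/l.png

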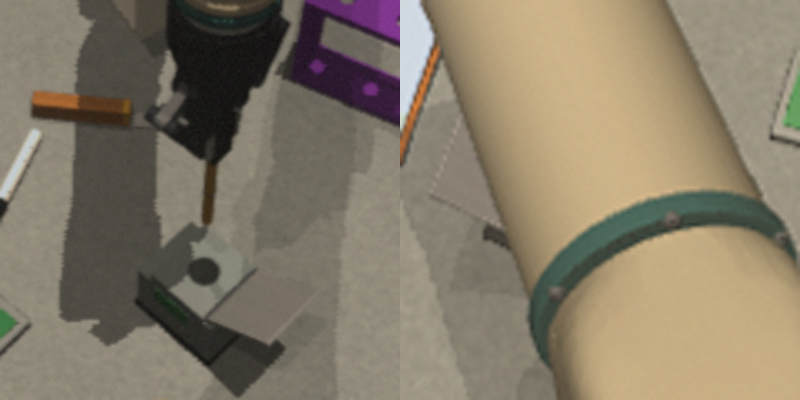

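```bash
cat > meas.py <<'E'
import sys
from h import *
np.set_printoptions(precision=2,suppress=True)
t=sys.argv[1]
s=json.load(open(f'pics/{t}wrist.json')); T=wristT(s); I=vision.camera_info('wrist')
im=cv2.imread(f'pics/{t}wrist.png')
x,y,w,h=275,150,90,130
cv2.imwrite(f'pics/{t}wz.png',cv2.resize(cv2.convertScaleAbs(im[y:y+h,x:x+w],alpha=1.6),None,fx=4.5,fy=4.5,interpolation=cv2.INTER_CUBIC))
ss=json.load(open(f'pics/{t}scene.json')); sc=cv2.imread(f'pics/{t}scene.png')
cv2.imwrite(f'pics/{t}sz.png',cv2.resize(cv2.convertScaleAbs(sc[215:315,320:395],alpha=1.6),None,fx=6,fy=6,interpolation=cv2.INTER_CUBIC))
z=s['position'][2]; print(s['position'],ss['position'])
for n in ('wrist','scene'):
    J=vision.camera_info(n); TT=T if n=='wrist' else J['T']; st=s if n=='wrist' else ss
    p=np.array(st['position'])
    for dz in (-122.8,-72.8,-12.8): print(n,'rod at TCP xy, z rel',dz,proj(J,[p[0],p[1],p[2]+dz],TT)[0])
    print(n,'bore',proj(J,[645,126.1,80],TT)[0])
E
python3 meas.py l; python3 -c "
import cv2,numpy as np
a=cv2.imread('pics/lwz.png');b=cv2.imread('pics/lsz.png');b=b[:585]
c=np.zeros((600,860,3),np.uint8);c[:585,:405]=a;c[:585,408:858]=b;cv2.imwrite('pics/lz.png',c[:,:800])"
```

```text
[645.8097975184124, 123.73559322754163, 292.4495992999829] [645.8242007108812, 123.18228909813581, 292.3955550734396]
wrist rod at TCP xy, z rel -122.8 [318.57 228.19]
wrist rod at TCP xy, z rel -72.8 [318.57 251.46]
wrist rod at TCP xy, z rel -12.8 [318.57 296.47]
wrist bore [317.06 199.64]
scene rod at TCP xy, z rel -122.8 [352.53 268.92]
scene rod at TCP xy, z rel -72.8 [353.74 255.17]
scene rod at TCP xy, z rel -12.8 [355.31 237.19]
scene bore [352.11 291.4 ]
```

View pics/lz.png

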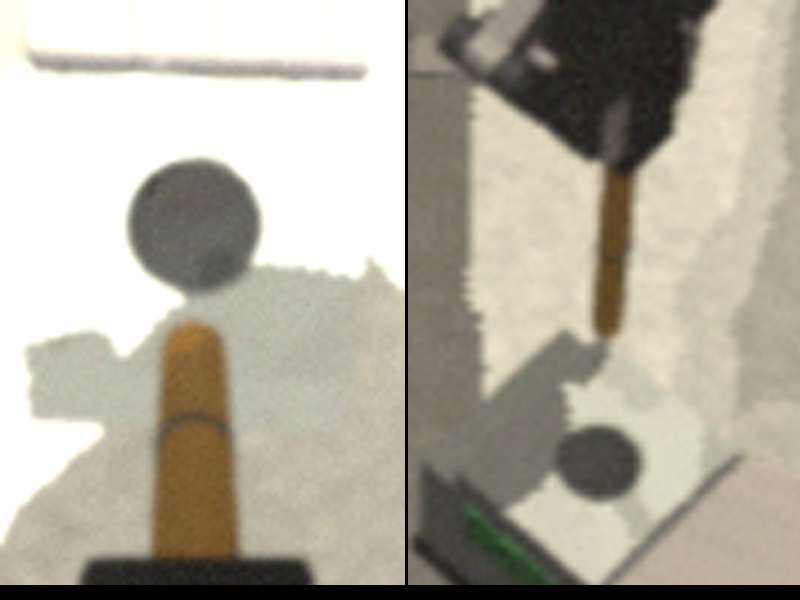

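The wrist view puts the stem tip at (317.7,227.5) and the bore at (318.1,200); the scene view agrees. Both ask for about +1 mm in x and +0.5 mm in y. I lower to just above the mouth and look again.

```bash
python3 -m crank '[{"dx":0.001,"dy":0.0005,"dz":0.015,"wx":0,"wy":0,"wz":0,"jaw":-1},{"dx":0,"dy":0,"dz":0.02,"wx":0,"wy":0,"wz":0,"jaw":-1},{"dx":0,"dy":0,"dz":0.02,"wx":0,"wy":0,"wz":0,"jaw":-1},{"dx":0,"dy":0,"dz":0.015,"wx":0,"wy":0,"wz":0,"jaw":-1},{"dx":0,"dy":0,"dz":0.007,"wx":0,"wy":0,"wz":0,"jaw":-1},{"dx":0,"dy":0,"dz":0,"wx":0,"wy":0,"wz":0,"jaw":-1},{"dx":0,"dy":0,"dz":0,"wx":0,"wy":0,"wz":0,"jaw":-1},{"dx":0,"dy":0,"dz":0,"wx":0,"wy":0,"wz":0,"jaw":-1}]'
python3 look.py m scene wrist; python3 meas.py m; python3 -c "
import cv2,numpy as np
a=cv2.imread('pics/mwz.png');b=cv2.imread('pics/msz.png');b=b[:585]
c=np.zeros((600,860,3),np.uint8);c[:585,:405]=a;c[:585,408:858]=b;cv2.imwrite('pics/mz.png',c[:,:800])"
```

```text
time: 21.9
position: [646.9, 125.8, 216.1]
eef_rot: [179.9, -0.0, 75.0]
wrist_force: [0.5, -0.8, -1.1]
grip_width: 0.248
21.95 [646.85000068 125.77233897 216.02779242] [ 1.79934359e+02 -3.33918975e-02  7.49836472e+01] [ 1.05375487  0.26295976 -1.83059496] [ -3.16077818  38.46762763 -17.88722518  86.02416877  13.10251656
  57.49656603 -39.47340127]
[646.8500006770608, 125.77233897082493, 216.02779241842984] [646.9148944528297, 125.7976898988637, 216.09440200044722]
wrist rod at TCP xy, z rel -122.8 [318.41 228.34]
wrist rod at TCP xy, z rel -72.8 [318.45 251.56]
wrist rod at TCP xy, z rel -12.8 [318.54 296.5 ]
wrist bore [315.86 223.69]
scene rod at TCP xy, z rel -122.8 [351.83 289.  ]
scene rod at TCP xy, z rel -72.8 [352.94 276.76]
scene rod at TCP xy, z rel -12.8 [354.39 260.81]
scene bore [352.11 291.4 ]
```

View pics/mz.png

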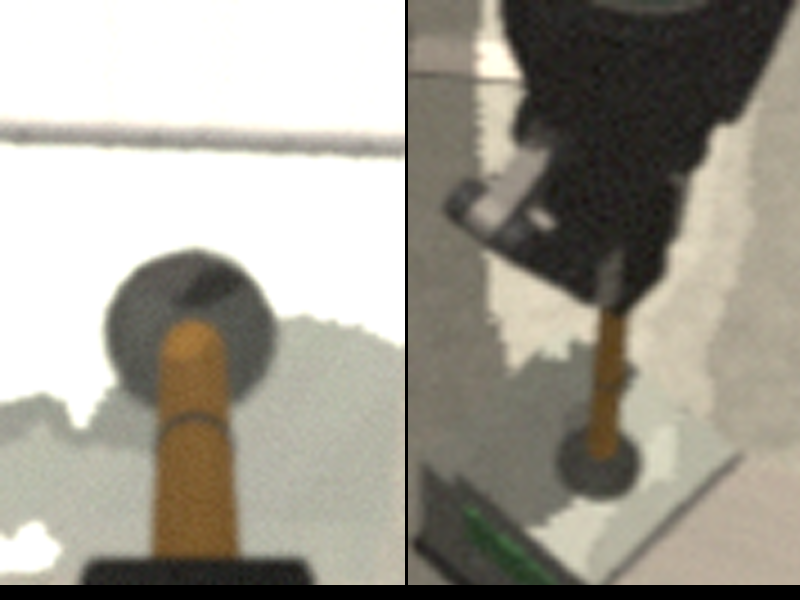

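The tip at wrist (317.8,227.7) is within about 1.2 mm of the bore axis. I correct x by -1 mm and lower slowly.

```bash
python3 -m crank '[{"dx":-0.0012,"dy":0,"dz":0,"wx":0,"wy":0,"wz":0,"jaw":-1},{"dx":0,"dy":0,"dz":0.008,"wx":0,"wy":0,"wz":0,"jaw":-1},{"dx":0,"dy":0,"dz":0.01,"wx":0,"wy":0,"wz":0,"jaw":-1},{"dx":0,"dy":0,"dz":0.01,"wx":0,"wy":0,"wz":0,"jaw":-1},{"dx":0,"dy":0,"dz":0.01,"wx":0,"wy":0,"wz":0,"jaw":-1},{"dx":0,"dy":0,"dz":0.01,"wx":0,"wy":0,"wz":0,"jaw":-1},{"dx":0,"dy":0,"dz":0.008,"wx":0,"wy":0,"wz":0,"jaw":-1},{"dx":0,"dy":0,"dz":0.005,"wx":0,"wy":0,"wz":0,"jaw":-1},{"dx":0,"dy":0,"dz":0.002,"wx":0,"wy":0,"wz":0,"jaw":-1},{"dx":0,"dy":0,"dz":0,"wx":0,"wy":0,"wz":0,"jaw":-1},{"dx":0,"dy":0,"dz":0,"wx":0,"wy":0,"wz":0,"jaw":-1},{"dx":0,"dy":0,"dz":0,"wx":0,"wy":0,"wz":0,"jaw":-1}]'
python3 look.py n scene wrist; python3 meas.py n; python3 -c "
import cv2,numpy as np
a=cv2.imread('pics/nwz.png');b=cv2.imread('pics/nsz.png');b=b[:585]
c=np.zeros((600,860,3),np.uint8);c[:585,:405]=a;c[:585,408:858]=b;cv2.imwrite('pics/nz.png',c[:,:800])"
```

```text
time: 23.5
position: [646.3, 124.5, 152.6]
eef_rot: [180.0, -0.0, 75.0]
wrist_force: [0.1, 0.2, -1.2]
grip_width: 0.252
23.55 [646.31284708 124.47166278 152.58280322] [ 1.79975811e+02 -8.68145593e-03  7.49832088e+01] [ 1.09923624 -0.9112418  -2.0945864 ] [ -3.62166966  42.33573631 -16.84338593  89.50228456  14.69421789
  50.32301846 -40.75267387]
[646.3128470795908, 124.47166278406416, 152.58280322273077] [646.3444267143097, 124.528640067523, 152.64142706095006]
wrist rod at TCP xy, z rel -122.8 [318.54 228.26]
wrist rod at TCP xy, z rel -72.8 [318.55 251.51]
wrist rod at TCP xy, z rel -12.8 [318.57 296.49]
wrist bore [315.65 249.63]
scene rod at TCP xy, z rel -122.8 [350.09 302.87]
scene rod at TCP xy, z rel -72.8 [351.09 291.66]
scene rod at TCP xy, z rel -12.8 [352.38 277.12]
scene bore [352.11 291.4 ]
```

View pics/nz.png

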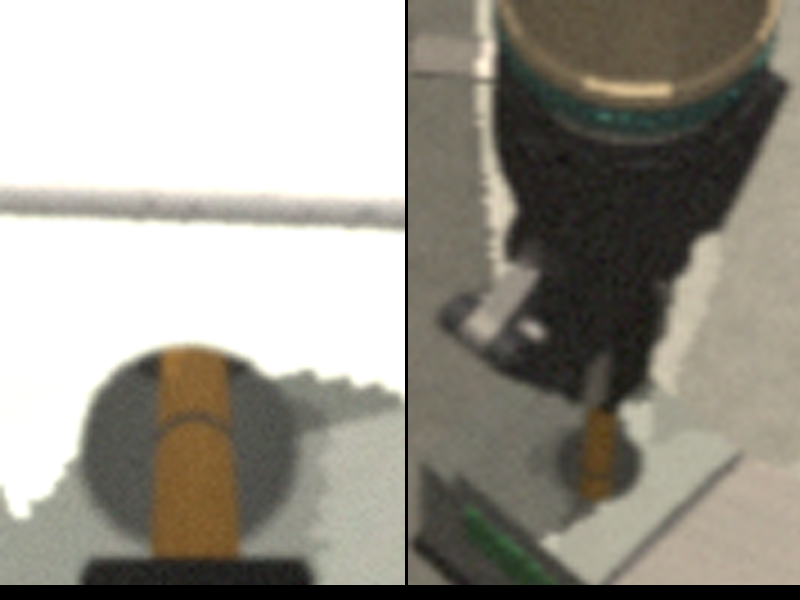

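View pics/nscene.png

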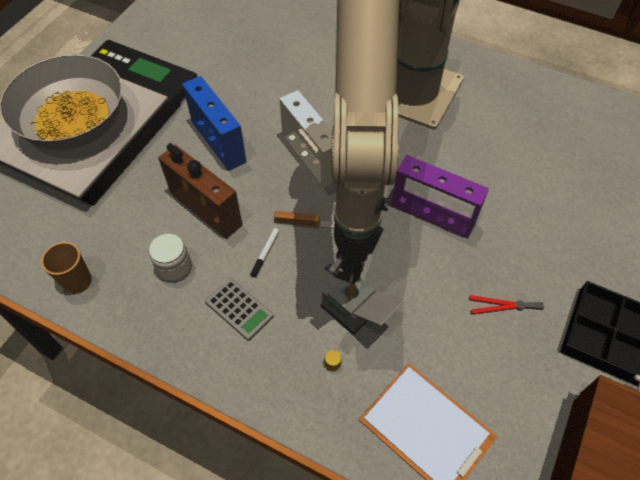

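```bash
python3 -c "
import cv2,numpy as np
im=cv2.imread('pics/nscene.png')[275:310,335:370]
cv2.imwrite('pics/nzz.png',cv2.resize(cv2.convertScaleAbs(im,alpha=2),(700,700)[:2] if 0 else (595,595),interpolation=cv2.INTER_NEAREST))"
```

```text
(no output)
```

View pics/nzz.png

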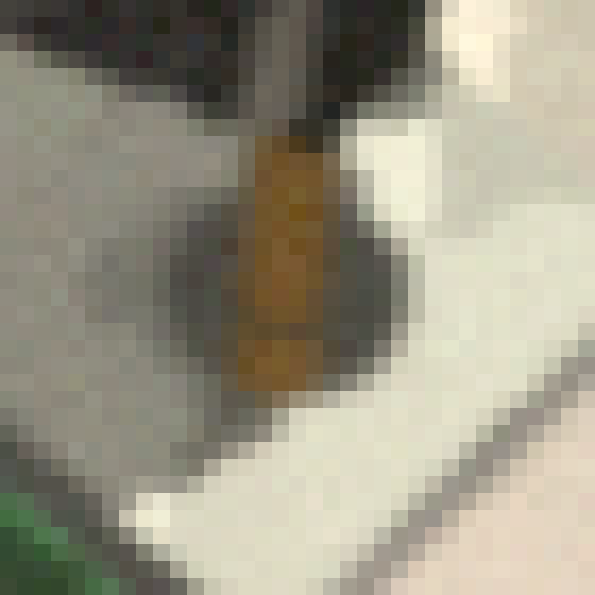

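In the scene view the groove (351.8,291.6) coincides with the bore centre (351.5,291.6). The wrist view suggests 0.85 mm too far in +y, so I make a small trim, settle and recheck.

```bash
python3 -m crank '[{"dx":0,"dy":-0.0005,"dz":0,"wx":0,"wy":0,"wz":0,"jaw":-1},{"dx":0,"dy":0,"dz":0,"wx":0,"wy":0,"wz":0,"jaw":-1},{"dx":0,"dy":0,"dz":0,"wx":0,"wy":0,"wz":0,"jaw":-1},{"dx":0,"dy":0,"dz":0,"wx":0,"wy":0,"wz":0,"jaw":-1},{"dx":0,"dy":0,"dz":0,"wx":0,"wy":0,"wz":0,"jaw":-1},{"dx":0,"dy":0,"dz":0,"wx":0,"wy":0,"wz":0,"jaw":-1},{"dx":0,"dy":0,"dz":0,"wx":0,"wy":0,"wz":0,"jaw":-1},{"dx":0,"dy":0,"dz":0,"wx":0,"wy":0,"wz":0,"jaw":-1}]'
python3 look.py o scene wrist; python3 meas.py o | head -1; python3 -c "
import cv2,numpy as np
from rig import arm
print(np.abs(arm.get_state()['joint_velocities']).max())
a=cv2.imread('pics/owz.png');b=cv2.imread('pics/osz.png');b=b[:585]
c=np.zeros((600,860,3),np.uint8);c[:585,:405]=a;c[:585,408:858]=b;cv2.imwrite('pics/oz.png',c[:,:800])"
```

```text
time: 24.6
position: [645.7, 124.6, 152.3]
eef_rot: [180.0, 0.0, 75.0]
wrist_force: [0.5, -0.3, -0.3]
grip_width: 0.246
24.65 [645.70022004 124.63412746 152.33841521] [ 1.79998031e+02 -1.03587759e-03  7.49893118e+01] [-0.06869284  0.27723781 -0.81676261] [ -3.63901529  42.31954472 -16.84383101  89.58872461  14.69352891
  50.27633991 -40.7806734 ]
[645.7002200423904, 124.63412745804999, 152.33841520785947] [645.6954424380481, 124.59726879250809, 152.32254470935328]
0.08307322674164391
```

View pics/oz.png

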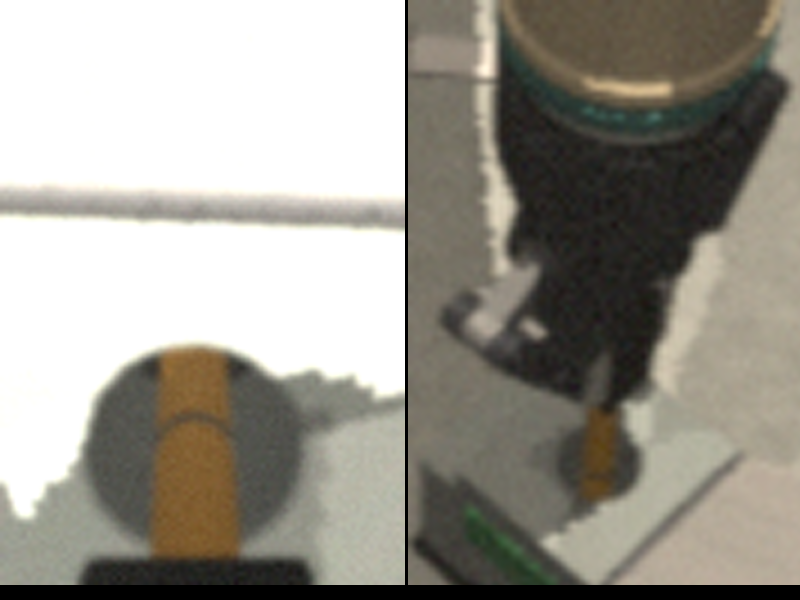

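The stem (wrist crop column 195) is centred in the bore (edges 86 to 302, centre 194). The groove is level with the mouth, and the arm is still. I hand in.

```bash
python3 -c "
from rig import order
print(order.job_done())"
```

```text
the job is handed in; nothing more can be done
None
```

I levered the cover over with the pry blade and laid the blade flat back where it first lay. I then took the square-grip rod from the rack and lowered it into the bore. The job was handed in at about 24.7 s with the rod still held there; no verdict was reported.

**Last checks:**
- **Centring:** the wrist view put the groove within about 0.5 mm of the bore axis. The scene view, measured just before the last 0.5 mm trim, agreed.
- **Groove height:** about 0.5 mm below the mouth, worked out from the tool height.
- **Stillness and contact:** tool tilt was under 0.1° and the arm was still. Wrist force was under 1 N, with no sign of the rod touching the tester.
- **Cover and blade:** the cover was lying back open, and the blade was flat and let go.
- **Bystanders:** they looked unmoved in the last full scene view, but I did not measure them.

**Disagreements and slips:**
- Before the trim, the wrist view showed the rod 0.85 mm off while the scene view showed it centred.
- The three views' bore positions differed by up to about 3 mm. I aligned the rod by comparing stem and bore within the same picture.
- My first two moves were refused because rows need all seven keys; they moved nothing.

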